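Ice, close and stack the fish tubs on the narrow draining stand

ROBOT

A 6-joint arm with a two-finger parallel gripper is mounted at the origin on the work surface. World frame = base frame: x ahead of the robot, y to its left, z up, the work surface at z = 0. Lengths are in m, angles in degrees, forces in N, time in s.
With the tool pointing down it reaches from about 0.325 to 0.75 m from the base axis. Payload 7.6 kg.
Tool frame: the origin (TCP) lies midway between the tips of the shut fingers; the grasp point (between the pads) lies 19 mm behind it; x points along the fingers, y is the direction in which the jaws open and shut, and the axes are right-handed (so a half turn about x gives the same grasp; the last joint's range is limited). The gripper opens to 85 mm and grips with 20 to 120 N. Pads are 22 mm wide; open, the fingers measure 114 mm over their backs; the gripper's body (76 mm by 85 mm) begins 54 mm behind the grasp point. The pads swing forward as they close: fully open they stand 13 mm farther back than shut.
Start: joints at [-75.476, 2.991, 80.254, -0, 96.75, -4.028], TCP at [0.167, -0.498, 0.231] pointing down, gripper open.
Joint ranges: [-166.34, 166.34], [-52.06, 124.39], [6.96, 135.62], [-60.46, 240.46], [14.63, 156.25], [-167.68, 167.68]. Speed limits (degrees/s): [147.25, 147.25, 172.46, 180, 180, 180].

INTERFACE

Orientations are given as [roll, pitch, yaw] about the fixed x, y, z axes, in that order (R = Rz(yaw) Ry(pitch) Rx(roll)).
In Python, from rig import r gives the robot as it stands.
- The arm moves only by the tool play_rows, never from a script. Its argument "increments" is a list of rows, each an object of numbers: "rx", "ry", "rz": the turn, a rotation vector about the tool's x, y, z in degrees; "tx", "ty", "tz": the shift along the tool's x, y, z in m; "gripper": the finger opening in m, from 0 to 0.0854. In form: [{"rx": .., "ry": .., "rz": .., "tx": .., "ty": .., "tz": .., "gripper": ..}, ...]. A call has 1 to 20 rows; each row is the pose to reach, as a shift and turn from the pose measured when the call began, along the tool's axes at that moment; what a row does not reach only later rows make up. A row lasts 1/10 s, in which the tool goes at most 50 mm and 8.59 degrees, less where a joint would pass 70% of its speed; a pose out of reach is approached as far as the arm can. A call with a gripper value outside its range is refused whole. The fingers move at their own pace and stop on an object; "newtons" is the grip in N (left out, the last holds). Time passes only in rows, so rows that repeat a pose let the fingers close. It gives the time, the measured TCP pose, the force and the opening at its end, in the units of the state.
- r.get_state(): the state, without advancing time (a new reading comes with each control period).
- r.capture(name): name is "side" or "top" or "wrist"; returns a dict with "color" (420x560x3 uint8, red, green, blue), "fx", "fy", "cx", "cy" (pixels), "view" (4x4, takes a point from world to camera coordinates); the wrist camera has in their place "hand_eye" (4x4, takes a point from camera to tool coordinates, whose origin is the TCP and whose axes are the tool frame's). Camera axes: x right, y up, looking along -z (the intrinsics and any distortion apply to the point x, -y, -z); pixel columns grow to the right and rows downward; lengths in m; the calibration is good to about 2 mm. The wrist camera is an equidistant fisheye: a pixel r from the principal point sees the ray r / f radians off the axis. A picture is of the moment at which its call begins: read the wrist's pose just before it. There is no depth.
- r.finish_job(): hands the job in, once; it reports no verdict.
The state is a dict: "clock": time; "q": joint angles; "joint_velocities": joint speeds; "joint_efforts": joint torques, N m; "tcp_pos": TCP position; "tool_rot": TCP orientation; "ft_force": force on the tool from outside, world axes, zero at the start; "wrist_torque": the same for the moment, N m; "width": finger opening in m.
Only numpy, scipy, OpenCV 4.12 (cv2) and the standard library are available. Lean on these libraries where they do the work, as an engineer would, in place of code of your own. Each camera call takes 0.05 s, during which the arm holds its last target. There are 200 camera calls.

TASK

Put both ice bricks flat inside the open tub and only then fit its loose lid fully home. Build one straight stack on the narrow two-rail stand: first a closed tub squarely centred with all four feet on the two rails, then every other closed tub that is there (in any order), and the iced tub on the top, each tub with all four feet down in the corner recesses of the lid below. Keep every tub upright throughout and leave the tumbler, jar and label roll where they are.

Things in the scene. Friction and masses are not known exactly. Their poses are not given: they have to be found in the camera images.
- stand: fixed steel draining stand: 80 x 134 x 4 mm foot plate carrying two narrow level rails along its x axis, each 74 mm long, 20 mm wide, centred at y +-55.5 mm, tops 50 mm above the table. Origin: centre of underside. A tub stands across both rails, its x axis along the stand's x, its origin 50 mm above the stand's
- tub_a: closed cream tub with fixed whitish lid, 66 wide (x) x 130 long (y) x 61 mm high, about 0.3 kg; origin: centre of underside at foot level. Feet at x +-23.5, y +-55.5, z 0-14, tapered 8 to 12 mm across; straight sides z 14-49 to grip. Lid: 15 mm square corner recesses over the feet, floor z 49, panel and rim z 53; centre grip bar 18 (x) x 70 (y), z 53-61. Half turn symmetric
- tub_b: closed tub, same as tub_a. A tub seated on another's lid (feet in its corner recesses, about 2.5 mm play) has its origin 49 mm above the lower tub's origin and 2 mm of air over the grip bar
- tub_c: closed tub, same as tub_a. Two or all three of tub_a, tub_b and tub_c are present
- tub_open: the same tub without lid, 66 (x) x 130 (y) x 44 mm, 0.22 kg; origin: centre of underside at foot level; feet as tub_a; walls 3 mm thick, outside z 14-44; cavity 60 x 124 mm, floor z 17, rim z 44. Both bricks fit side by side along y, their long side across the tub. With its lid home it is shaped like a closed tub
- lid: loose lid, upright on the table, 66 (x) x 130 (y) x 21 mm, 60 g; origin: centre of underside. Plug 55 x 119 mm z 0-4, plate z 4-9, corner recesses as tub_a, panel and rim to z 13, grip bar 18 (x) x 70 (y) mm z 13-21. Home: plug in the cavity (2.5 mm play), plate on the rim, origin 40 mm above tub_open's. Held by its weight only; half turn symmetric
- ice_a_mid (a point): pale-blue hard plastic ice brick, 46 mm long (x) x 26 mm wide (y) x 20 mm high (z), 30 g, lying flat; this point is its middle, 10 mm above its underside, axes as given
- ice_b_mid (a point): pale-blue hard plastic ice brick, 46 mm long (x) x 26 mm wide (y) x 20 mm high (z), 30 g, lying flat; this point is its middle, 10 mm above its underside, axes as given
- tumbler: glass tumbler, 68 mm across, 100 mm high; a bystander, to be left alone; origin at the centre of its underside
- jar: white jar with a steel cap, 60 mm across, 90 mm high; a bystander, to be left alone; origin at the centre of its underside
- label_roll: roll of paper labels lying flat, 80 mm across, 30 mm high; a bystander, to be left alone; origin at the centre of its underside
Things that resemble listed ones, but are neither listed nor needed, are in the scene too. What is shaped like the tub_b but orange or red is not meant.

How it is judged:
By the outcome, as a careful person would: the job done as asked, in the order asked, and still so for the second after the job is handed in, with the robot touching nothing.
Of tub_a, tub_b, tub_c only 2 to 3 are there at a start; the rules pass over those that are not, and their reading is None.
At some moment in a run one of ice_a, ice_b, lid may be knocked a few centimetres aside while the robot is not near it.
It also fails if it takes over 200 s, if anything falls off the work surface, if the arm or the gripper's body presses on something with over 40 N, if the wrist force passes 120 N, or if a joint passes its speed limit or range.

## Working session

There is one attempt and no reset: what is moved stays moved. The work goes in short steps, Python scripts to look and compute and a tool call to move; the robot and the scene stay as the last step left them, time stands still between calls to the robot, and variables do not carry over. Pictures are saved under pics/ and viewed, about 12 in all and at most 16, crops included, and the job is handed in when it is done.

Besides the shell and the picture viewer there is one more tool, called after "Request:" as a command line: name --argument value ..., lists and objects as JSON in quotes. play_rows: Moves the arm, as the interface text tells. Its arguments: {"type":"object","properties":{"increments":{"type":"array"},"newtons":{"type":"number"}},"required":["increments"]}

```bash
ls; mkdir -p pics
cat > h.py <<'E'
import numpy as np, cv2
from rig import r
from scipy.spatial.transform import Rotation as R
def cap(n,f):
    c=r.capture(n); cv2.imwrite('pics/'+f+'.png',c['color'][:,:,::-1]); return c
def ray(c,u,v):
    V=np.array(c['view']); d=np.array([(u-c['cx'])/c['fx'],-(v-c['cy'])/c['fy'],-1.0])
    return -V[:3,:3].T@V[:3,3], V[:3,:3].T@d
def onz(c,u,v,z):
    o,d=ray(c,u,v); return o+d*(z-o[2])/d[2]
def proj(c,p):
    V=np.array(c['view']); q=V[:3,:3]@np.array(p)+V[:3,3]
    return c['cx']+c['fx']*q[0]/-q[2], c['cy']+c['fy']*q[1]/q[2]
E
python3 - <<'E'
from h import *
s=r.get_state(); print(s)
for n in('side','top','wrist'):
    c=cap(n,n+'0'); print(n,{k:(np.round(v,3).tolist() if k!='color' else 0) for k,v in c.items()})
    if n!='wrist': np.savez(n+'0.npz',**c)
E
```

```text
pics
{'clock': 0.0, 'q': array([-7.54738986e+01,  3.02685542e+00,  8.03112276e+01,  2.08998831e-03,
        9.67482480e+01, -4.02669169e+00]), 'joint_velocities': array([-0.00691678, -0.00996673,  0.10917455, -0.08524916,  0.02037976,
       -0.0297617 ]), 'joint_efforts': array([ 1.47777871e-05, -3.81667256e+01, -3.60184193e+01, -2.24476651e-05,
        6.20261620e-03,  2.93093353e-05]), 'tcp_pos': array([ 0.16701424, -0.49742731,  0.23049152]), 'tool_rot': array([-95.40413539,  89.91364404, 103.14890171]), 'ft_force': array([0.24176901, 1.16747989, 0.19662291]), 'wrist_torque': array([ 0.00239118, -0.04196651, -0.02522521]), 'width': 0.08516215617969593}
side {'color': 0, 'fx': 429.044, 'fy': 429.044, 'cx': 273.682, 'cy': 213.298, 'view': [[-0.994, -0.109, 0.008, 0.512], [0.074, -0.626, 0.776, -0.077], [-0.079, 0.772, 0.63, -1.12], [0.0, 0.0, 0.0, 1.0]]}
top {'color': 0, 'fx': 461.207, 'fy': 461.207, 'cx': 276.11, 'cy': 205.595, 'view': [[-0.005, -1.0, -0.01, 0.023], [0.982, -0.007, 0.191, -0.519], [-0.191, -0.009, 0.982, -1.173], [0.0, 0.0, 0.0, 1.0]]}
wrist {'color': 0, 'fx': 325.192, 'fy': 325.192, 'cx': 276.767, 'cy': 204.793, 'hand_eye': [[0.0, 0.281, -0.96, -0.142], [1.0, 0.001, 0.0, -0.001], [0.001, -0.96, -0.281, -0.072], [0.0, 0.0, 0.0, 1.0]]}
```

View pics/top0.png

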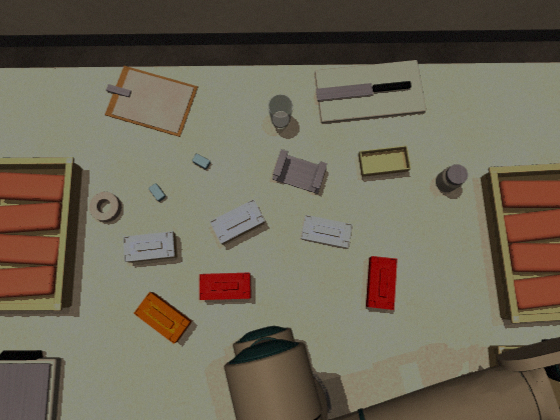

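View pics/side0.png

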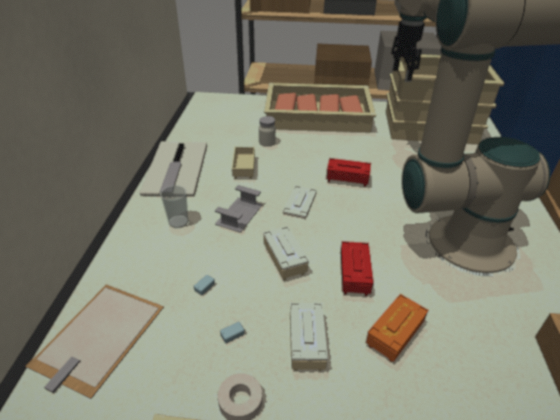

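Top view: the candidates for whitish-lidded tubs are (150,247), (237,222) and (327,232). The last looks flat in the side view at (300,200), so it is probably the loose lid. The open tub is at (385,162), the stand at (300,172) and the ice at (201,160) and (157,192). The red and orange tubs are distractors. I'll confirm with one enlarged crop.

Run:
```python
import cv2,numpy as np
t=cv2.imread('pics/top0.png');s=cv2.imread('pics/side0.png')
a=cv2.resize(t[140:275,110:420],(800,348),interpolation=cv2.INTER_CUBIC)
b=cv2.resize(s[140:370,190:380],(206,250)) 
b1=cv2.resize(s[145:240,210:340],(342,250),interpolation=cv2.INTER_CUBIC)
b2=cv2.resize(s[220:370,210:340],(217,250),interpolation=cv2.INTER_CUBIC)
m=np.zeros((600,800,3),np.uint8);m[:348]=a;m[349:599,:342]=b1;m[349:599,350:567]=b2
cv2.imwrite('pics/crop1.png',np.clip(m*1.3,0,255).astype(np.uint8))
```

```text
(no output)
```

View pics/crop1.png

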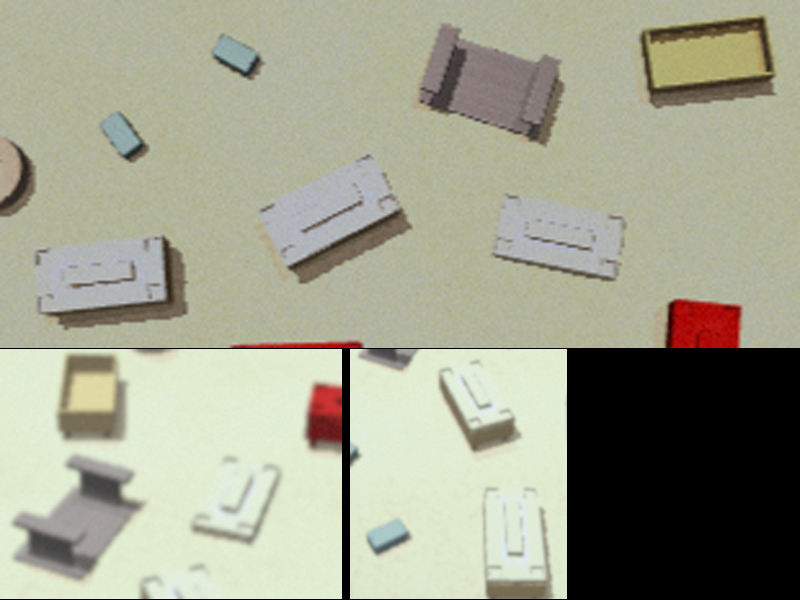

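The crop confirms it. (150,247) and (237,222) are tall closed cream tubs, and (327,232) is flat, so it is the loose lid. That means only two closed tubs are present. Next I'll measure.

```bash
cat >> h.py <<'E'
def box(c,win,f,z,hull=True):
    """largest blob in win=(u0,v0,u1,v1) by mask f(hsv,bgr); rect on plane z: centre, sizes, long-axis deg"""
    u0,v0,u1,v1=win; k=4
    im=cv2.resize(c['color'][v0:v1,u0:u1][:,:,::-1],None,fx=k,fy=k,interpolation=cv2.INTER_CUBIC)
    m=f(cv2.cvtColor(im,cv2.COLOR_BGR2HSV).astype(int)).astype(np.uint8)
    m=cv2.morphologyEx(m,cv2.MORPH_OPEN,np.ones((5,5)))
    m=cv2.morphologyEx(m,cv2.MORPH_CLOSE,np.ones((9,9)))
    cs,_=cv2.findContours(m,cv2.RETR_EXTERNAL,cv2.CHAIN_APPROX_NONE); ct=max(cs,key=cv2.contourArea)[:,0]
    P=np.array([onz(c,u0+(a+.5)/k-.5,v0+(b+.5)/k-.5,z)[:2] for a,b in ct])
    (x,y),(w,h),an=cv2.minAreaRect((P*1000).astype(np.float32))
    if w<h: w,h,an=h,w,an+90
    return np.round([x,y,w,h,(an+90)%180-90],1)
E
python3 - <<'E'
from h import *
c=dict(np.load('top0.npz'))
hsv=cv2.cvtColor(c['color'],cv2.COLOR_RGB2HSV).astype(int)
for n,(u,v) in dict(lidtop=(140,240),tb=(225,225),tb2=(245,208),lid=(310,225),side=(240,241),tab=(200,200),tab2=(360,210),shadow=(180,250),ice=(201,160),ice2=(157,192),rail=(282,168),rail2=(318,180),plate=(300,173),floor=(385,163),wall=(362,170),wallb=(385,173),cup=(170,263)).items(): print(n,hsv[v-1:v+2,u-1:u+2].reshape(-1,3).mean(0).round())
E
```

```text
lidtop [100.   9. 142.]
tb [113.  13. 144.]
tb2 [103.   8. 142.]
lid [113.  11. 143.]
side [18. 73. 90.]
tab [ 33.  34. 139.]
tab2 [ 32.  37. 139.]
shadow [19. 69. 91.]
ice [ 90.  38. 130.]
ice2 [ 92.  37. 132.]
rail [77. 32. 73.]
rail2 [ 62.  29. 104.]
plate [ 24.  30. 106.]
floor [ 28.  91. 136.]
wall [ 24. 106.  87.]
wallb [ 17. 109.  53.]
cup [ 23.  60. 103.]
```

```bash
cat >> h.py <<'E'
WHITE=lambda h:(h[...,1]<23)&(h[...,2]>118)
ICE=lambda h:(h[...,0]>60)&(h[...,0]<110)&(h[...,1]>22)&(h[...,2]>85)
CREAM=lambda h:(h[...,1]>80)
STEEL=lambda h:(h[...,2]<120)&(h[...,1]<55)
def pose():
    s=r.get_state(); M=R.from_euler('xyz',s['tool_rot'],degrees=True).as_matrix(); return s,np.array(s['tcp_pos']),M
def goto(x,y,z,a):
    """print increments to TCP x,y,z (m), tool down, jaw axis at a deg (or half turn)"""
    s,p,M=pose(); a0=np.degrees(np.arctan2(M[1,1],M[0,1])); d=M.T@(np.array([x,y,z])-p)
    print('q6 %.0f jaw %.1f z %.4f  d(tool) %s |%.3f|'%(s['q'][5],a0,p[2],d.round(4),np.linalg.norm(d)))
    for t in (a,a+180):
        A=np.radians(t); T=np.array([[0,np.cos(A),np.sin(A)],[0,np.sin(A),-np.cos(A)],[-1,0,0]])
        v=R.from_matrix(M.T@T).as_rotvec(degrees=True)
        q1=np.degrees(np.arctan2(y,x)-np.arctan2(p[1],p[0]))
        print('  rot',v.round(2),'q6 ~ %.0f'%(s['q'][5]+v[0]+q1))
E
python3 - <<'E'
from h import *
c=dict(np.load('top0.npz')); c['color']=cv2.bilateralFilter(c['color'],5,25,3)
print('cam',ray(c,0,0)[0])
print('tubL',box(c,(115,220,185,275),WHITE,.053))
print('tubM',box(c,(200,195,275,250),WHITE,.053))
print('lid',box(c,(293,205,362,255),WHITE,.013))
print('ice1',box(c,(185,147,217,175),ICE,.02),'ice2',box(c,(143,178,170,206),ICE,.02))
print('open',box(c,(350,140,420,185),CREAM,.044))
print('stand',box(c,(265,140,335,200),STEEL,.03))
goto(.5,0,.3,90)
for n,p in dict(bar=(.5,0,0)).items(): print(proj(c,p))
E
```

```text
cam [0.28614169 0.00829324 1.2511769 ]
tubL [415.1 355.7 131.8  67.  -83.9]
tubM [480.9 123.6 133.5  68.9 -62.7]
lid [ 457.4 -115.3  132.1   66.7   78.2]
ice1 [655.9 229.2  44.   25.4  61.1] ice2 [568.  349.   44.3  25.7  36.7]
open [ 641.6 -272.7  134.9   73.2  -83.8]
stand [619.2 -43.7 138.1  93.9  71. ]
q6 -4 jaw -71.4 z 0.2307  d(tool) [-0.0689 -0.3658 -0.474 ] |0.603|
  rot [-1.6145e+02 -9.0000e-02  1.0000e-02] q6 ~ -94
  rot [1.855e+01 1.000e-02 6.000e-02] q6 ~ 86
(np.float64(283.47310241682226), np.float64(216.02324808298928))
```

Run:
```python
from h import *
goto(.656,.229,.14,-28.9)
```

```text
q6 -4 jaw -71.4 z 0.2307  d(tool) [ 0.0913 -0.5331 -0.6947] |0.880|
  rot [-4.255e+01 -3.000e-02  6.000e-02] q6 ~ 44
  rot [1.3745e+02 8.0000e-02 4.0000e-02] q6 ~ 224
```

Request:
play_rows --increments '[{"tx":0,"ty":-0.533,"tz":-0.695,"rx":-42.5,"gripper":0.05},{"tx":0,"ty":-0.533,"tz":-0.695,"rx":-42.5,"gripper":0.05},{"tx":0,"ty":-0.533,"tz":-0.695,"rx":-42.5,"gripper":0.05},{"tx":0,"ty":-0.533,"tz":-0.695,"rx":-42.5,"gripper":0.05},{"tx":0,"ty":-0.533,"tz":-0.695,"rx":-42.5,"gripper":0.05},{"tx":0,"ty":-0.533,"tz":-0.695,"rx":-42.5,"gripper":0.05},{"tx":0,"ty":-0.533,"tz":-0.695,"rx":-42.5,"gripper":0.05},{"tx":0,"ty":-0.533,"tz":-0.695,"rx":-42.5,"gripper":0.05},{"tx":0,"ty":-0.533,"tz":-0.695,"rx":-42.5,"gripper":0.05},{"tx":0,"ty":-0.533,"tz":-0.695,"rx":-42.5,"gripper":0.05},{"tx":0,"ty":-0.533,"tz":-0.695,"rx":-42.5,"gripper":0.05},{"tx":0,"ty":-0.533,"tz":-0.695,"rx":-42.5,"gripper":0.05},{"tx":0,"ty":-0.533,"tz":-0.695,"rx":-42.5,"gripper":0.05},{"tx":0,"ty":-0.533,"tz":-0.695,"rx":-42.5,"gripper":0.05},{"tx":0,"ty":-0.533,"tz":-0.695,"rx":-42.5,"gripper":0.05},{"tx":0.09,"ty":-0.533,"tz":-0.695,"rx":-42.5,"gripper":0.05},{"tx":0.09,"ty":-0.533,"tz":-0.695,"rx":-42.5,"gripper":0.05},{"tx":0.09,"ty":-0.533,"tz":-0.695,"rx":-42.5,"gripper":0.05},{"tx":0.09,"ty":-0.533,"tz":-0.695,"rx":-42.5,"gripper":0.05},{"tx":0.09,"ty":-0.533,"tz":-0.695,"rx":-42.5,"gripper":0.05}]' --newtons 30

```text
invalid input
```

```bash
cat >> h.py <<'E'
def wcap(f):
    s,p,M=pose(); c=cap('wrist',f) if f else r.capture('wrist'); H=np.array(c['hand_eye'])
    c['W']=(M@H[:3,:3],M@H[:3,3]+p); return c
def wonz(c,u,v,z):
    x,y=u-c['cx'],v-c['cy']; rr=np.hypot(x,y)+1e-9; t=rr/c['fx']
    d=c['W'][0]@np.array([np.sin(t)*x/rr,-np.sin(t)*y/rr,-np.cos(t)]); o=c['W'][1]
    return o+d*(z-o[2])/d[2]
def wproj(c,P):
    q=c['W'][0].T@(np.array(P)-c['W'][1]); t=np.arctan2(np.hypot(q[0],q[1]),-q[2]); h=np.hypot(q[0],q[1])
    return c['cx']+c['fx']*t*q[0]/h, c['cy']-c['fx']*t*q[1]/h
E
sed -i 's/P=np.array(\[onz(/P=np.array([(wonz if "W" in c else onz)(/' h.py
python3 - <<'E'
from h import *
s=r.get_state(); print(s['clock'],s['q'].round(1))
c=r.capture('top'); np.savez('top1.npz',**c)
c['color']=cv2.bilateralFilter(c['color'],5,25,3)
print('ice1',box(c,(185,147,217,175),ICE,.02),'ice2',box(c,(143,178,170,206),ICE,.02))
w=wcap('w1')
print('ice1 px',wproj(w,(.656,.229,.02)))
goto(.656,.229,.004,-28.9)
E
```

```text
0.15 [-75.5   3.   80.3  -0.   96.7  -4. ]
ice1 [655.8 229.3  44.4  25.5  61.5] ice2 [568.2 348.8  44.3  26.1  37. ]
ice1 px (np.float64(2.919196334590481), np.float64(-152.9844791469431))
q6 -4 jaw -71.4 z 0.2309  d(tool) [ 0.2273 -0.5331 -0.6947] |0.905|
  rot [-4.255e+01 -2.000e-02  3.000e-02] q6 ~ 44
  rot [1.3745e+02 4.0000e-02 2.0000e-02] q6 ~ 224
```

Request:
play_rows --increments '[{"rx":-42.5,"ry":0,"rz":0,"tx":0,"ty":-0.533,"tz":-0.695,"gripper":0.05},{"rx":-42.5,"ry":0,"rz":0,"tx":0,"ty":-0.533,"tz":-0.695,"gripper":0.05},{"rx":-42.5,"ry":0,"rz":0,"tx":0,"ty":-0.533,"tz":-0.695,"gripper":0.05},{"rx":-42.5,"ry":0,"rz":0,"tx":0,"ty":-0.533,"tz":-0.695,"gripper":0.05},{"rx":-42.5,"ry":0,"rz":0,"tx":0,"ty":-0.533,"tz":-0.695,"gripper":0.05},{"rx":-42.5,"ry":0,"rz":0,"tx":0,"ty":-0.533,"tz":-0.695,"gripper":0.05},{"rx":-42.5,"ry":0,"rz":0,"tx":0,"ty":-0.533,"tz":-0.695,"gripper":0.05},{"rx":-42.5,"ry":0,"rz":0,"tx":0,"ty":-0.533,"tz":-0.695,"gripper":0.05},{"rx":-42.5,"ry":0,"rz":0,"tx":0,"ty":-0.533,"tz":-0.695,"gripper":0.05},{"rx":-42.5,"ry":0,"rz":0,"tx":0,"ty":-0.533,"tz":-0.695,"gripper":0.05},{"rx":-42.5,"ry":0,"rz":0,"tx":0,"ty":-0.533,"tz":-0.695,"gripper":0.05},{"rx":-42.5,"ry":0,"rz":0,"tx":0,"ty":-0.533,"tz":-0.695,"gripper":0.05},{"rx":-42.5,"ry":0,"rz":0,"tx":0,"ty":-0.533,"tz":-0.695,"gripper":0.05},{"rx":-42.5,"ry":0,"rz":0,"tx":0,"ty":-0.533,"tz":-0.695,"gripper":0.05},{"rx":-42.5,"ry":0,"rz":0,"tx":0,"ty":-0.533,"tz":-0.695,"gripper":0.05},{"rx":-42.5,"ry":0,"rz":0,"tx":0.09,"ty":-0.533,"tz":-0.695,"gripper":0.05},{"rx":-42.5,"ry":0,"rz":0,"tx":0.09,"ty":-0.533,"tz":-0.695,"gripper":0.05},{"rx":-42.5,"ry":0,"rz":0,"tx":0.09,"ty":-0.533,"tz":-0.695,"gripper":0.05},{"rx":-42.5,"ry":0,"rz":0,"tx":0.09,"ty":-0.533,"tz":-0.695,"gripper":0.05},{"rx":-42.5,"ry":0,"rz":0,"tx":0.09,"ty":-0.533,"tz":-0.695,"gripper":0.05}]' --newtons 30

```text
clock: 2.25
tcp_pos: [0.6556, 0.2295, 0.1385]
tool_rot: [-51.1, 89.7, -170.0]
ft_force: [0.8, -0.5, 1.0]
width: 0.0499
```

Run:
```python
from h import *
s=r.get_state(); print(s['clock'],s['q'].round(1),s['width'])
c=r.capture('top'); np.savez('top1.npz',**c)
w=wcap('w1')
print('ice1 px',wproj(w,(.656,.229,.02)))
goto(.656,.229,.004,-28.9)
```

```text
2.25 [16.2 33.4 53.9  0.  93.  45.1] 0.04987485841165172
ice1 px (np.float64(276.20290957355314), np.float64(199.63933758646954))
q6 45 jaw -29.0 z 0.1434  d(tool) [ 0.1394 -0.0013  0.    ] |0.139|
  rot [-0.08 -0.12 -0.09] q6 ~ 45
  rot [ 1.7992e+02 -1.5000e-01  1.9000e-01] q6 ~ 225
```

View pics/w1.png

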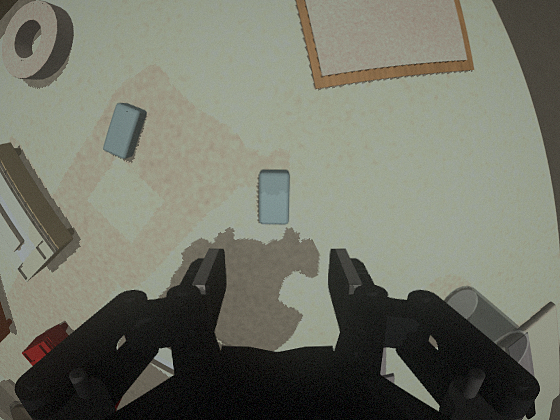

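Run:
```python
from h import *
w=r.capture('wrist'); s,p,M=pose(); H=np.array(w['hand_eye']); w['W']=(M@H[:3,:3],M@H[:3,3]+p)
w['color']=cv2.bilateralFilter(w['color'],5,25,3)
u,v=map(int,wproj(w,(.656,.229,.02)))
print('ice1 wrist',box(w,(u-80,v-80,u+80,v+80),ICE,.02))
goto(.656,.229,.004,-28.9)
```

```text
ice1 wrist [654.9 230.6  45.5  25.3  60.3]
q6 45 jaw -29.0 z 0.1443  d(tool) [ 0.1403 -0.0017  0.    ] |0.140|
  rot [-0.11 -0.18 -0.15] q6 ~ 45
  rot [179.89  -0.24   0.29] q6 ~ 225
```

The wrist view shows ice 1 at (273,197), centred between the open jaws. The two cameras agree to within 1.5 mm. I'll descend and grip.

Request:
play_rows --increments '[{"rx":0,"ry":0,"rz":0,"tx":0.05,"ty":-0.002,"tz":0,"gripper":0.05},{"rx":0,"ry":0,"rz":0,"tx":0.09,"ty":-0.002,"tz":0,"gripper":0.05},{"rx":0,"ry":0,"rz":0,"tx":0.115,"ty":-0.002,"tz":0,"gripper":0.05},{"rx":0,"ry":0,"rz":0,"tx":0.13,"ty":-0.002,"tz":0,"gripper":0.05},{"rx":0,"ry":0,"rz":0,"tx":0.139,"ty":-0.002,"tz":0,"gripper":0.05},{"rx":0,"ry":0,"rz":0,"tx":0.139,"ty":-0.002,"tz":0,"gripper":0.05},{"rx":0,"ry":0,"rz":0,"tx":0.139,"ty":-0.002,"tz":0,"gripper":0.0},{"rx":0,"ry":0,"rz":0,"tx":0.139,"ty":-0.002,"tz":0,"gripper":0.0},{"rx":0,"ry":0,"rz":0,"tx":0.139,"ty":-0.002,"tz":0,"gripper":0.0},{"rx":0,"ry":0,"rz":0,"tx":0.139,"ty":-0.002,"tz":0,"gripper":0.0},{"rx":0,"ry":0,"rz":0,"tx":0.139,"ty":-0.002,"tz":0,"gripper":0.0},{"rx":0,"ry":0,"rz":0,"tx":0.139,"ty":-0.002,"tz":0,"gripper":0.0},{"rx":0,"ry":0,"rz":0,"tx":0.1,"ty":-0.002,"tz":0,"gripper":0.0},{"rx":0,"ry":0,"rz":0,"tx":0.05,"ty":-0.002,"tz":0,"gripper":0.0},{"rx":0,"ry":0,"rz":0,"tx":0.0,"ty":-0.002,"tz":0,"gripper":0.0},{"rx":0,"ry":0,"rz":0,"tx":-0.02,"ty":-0.002,"tz":0,"gripper":0.0},{"rx":0,"ry":0,"rz":0,"tx":-0.02,"ty":-0.002,"tz":0,"gripper":0.0}]'

```text
clock: 4.1
tcp_pos: [0.6568, 0.2296, 0.1703]
tool_rot: [137.2, 89.2, 18.2]
ft_force: [0.2, -1.2, 0.3]
width: 0.0254
```

Run:
```python
from h import *
s=r.get_state(); print(s['clock'],s['width'],s['tcp_pos'])
goto(.619,-.276,.165,-83.8)
```

```text
4.1 0.02541578124252316 [0.65684651 0.22955759 0.17030673]
q6 45 jaw -29.0 z 0.1703  d(tool) [0.0027 0.212  0.4605] |0.507|
  rot [54.8  -0.78 -0.21] q6 ~ 57
  rot [-125.2     0.25   -0.92] q6 ~ -123
```

Request:
play_rows --increments '[{"rx":54.8,"ry":-0.8,"rz":-0.2,"tx":0.003,"ty":0.2,"tz":0.465,"gripper":0},{"rx":54.8,"ry":-0.8,"rz":-0.2,"tx":0.003,"ty":0.2,"tz":0.465,"gripper":0},{"rx":54.8,"ry":-0.8,"rz":-0.2,"tx":0.003,"ty":0.2,"tz":0.465,"gripper":0},{"rx":54.8,"ry":-0.8,"rz":-0.2,"tx":0.003,"ty":0.2,"tz":0.465,"gripper":0},{"rx":54.8,"ry":-0.8,"rz":-0.2,"tx":0.003,"ty":0.2,"tz":0.465,"gripper":0},{"rx":54.8,"ry":-0.8,"rz":-0.2,"tx":0.003,"ty":0.2,"tz":0.465,"gripper":0},{"rx":54.8,"ry":-0.8,"rz":-0.2,"tx":0.003,"ty":0.2,"tz":0.465,"gripper":0},{"rx":54.8,"ry":-0.8,"rz":-0.2,"tx":0.003,"ty":0.2,"tz":0.465,"gripper":0},{"rx":54.8,"ry":-0.8,"rz":-0.2,"tx":0.003,"ty":0.2,"tz":0.465,"gripper":0},{"rx":54.8,"ry":-0.8,"rz":-0.2,"tx":0.003,"ty":0.2,"tz":0.465,"gripper":0},{"rx":54.8,"ry":-0.8,"rz":-0.2,"tx":0.003,"ty":0.2,"tz":0.465,"gripper":0},{"rx":54.8,"ry":-0.8,"rz":-0.2,"tx":0.003,"ty":0.2,"tz":0.465,"gripper":0},{"rx":54.8,"ry":-0.8,"rz":-0.2,"tx":0.003,"ty":0.2,"tz":0.465,"gripper":0},{"rx":54.8,"ry":-0.8,"rz":-0.2,"tx":0.003,"ty":0.2,"tz":0.465,"gripper":0},{"rx":54.8,"ry":-0.8,"rz":-0.2,"tx":0.003,"ty":0.2,"tz":0.465,"gripper":0}]'

```text
clock: 5.6
tcp_pos: [0.6068, -0.2726, 0.1645]
tool_rot: [41.7, 90.0, -131.9]
ft_force: [1.0, 0.2, -0.9]
width: 0.0252
```

Run:
```python
from h import *
s=r.get_state(); print(s['clock'],s['width'],s['tcp_pos'])
w=wcap('w2')
for p in [(.645,-.275,.044),(.619,-.0437,.05)]: print(wproj(w,p))
goto(.645,-.250,.165,-83.8)
```

```text
5.6 0.025247553911025032 [ 0.60678    -0.27264082  0.16445508]
(np.float64(286.0561848177816), np.float64(154.66752228442988))
(np.float64(43.08588419756833), np.float64(165.00178945074157))
q6 56 jaw -83.7 z 0.1646  d(tool) [-0.0004 -0.0185 -0.0405] |0.045|
  rot [ 0.1   0.01 -0.02] q6 ~ 59
  rot [-1.799e+02  4.000e-02  1.000e-02] q6 ~ -121
```

View pics/w2.png

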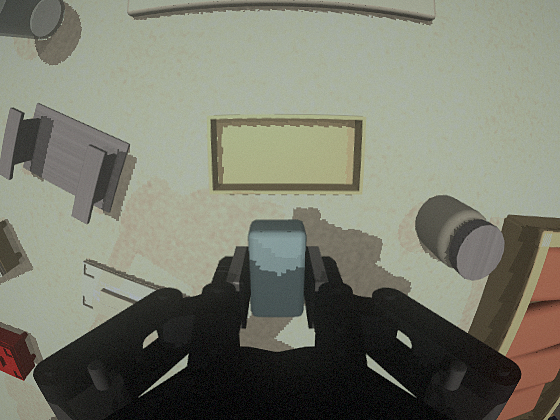

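The wrist view shows the open tub with its rim at (209,115)-(366,193), seen from nearly overhead, and the brick held squarely. I'll measure the rim and the stand rails here.

Run:
```python
from h import *
w=wcap(None); im=w['color']=cv2.bilateralFilter(w['color'],5,25,3); hs=cv2.cvtColor(im,cv2.COLOR_RGB2HSV).astype(int)
for p in [(212,150),(290,155),(290,117),(215,155),(290,190),(200,150),(290,205),(375,150),(364,150)]: print(p,hs[p[1],p[0]],end=' ')
for t in (60,70,80): print('open',t,box(w,(180,95,390,212),lambda h:(h[...,1]>t),.044))
# stand rail inner/outer corners from top view by hand pick refined later
c=dict(np.load('top1.npz'));t=cv2.resize(c['color'][140:205,262:338],None,fx=9,fy=9,interpolation=cv2.INTER_CUBIC)
cv2.imwrite('pics/stand.png',t[:,:,::-1])
```

```text
(212, 150) [23 59 78] (290, 155) [ 34  60 175] (290, 117) [ 35  55 176] (215, 155) [25 57 80] (290, 190) [ 28  62 139] (200, 150) [ 45  23 178] (290, 205) [ 43  26 178] (375, 150) [ 41  30 178] (364, 150) [ 32  47 172] open 60 [ 643.8 -276.6  125.9   62.9  -83.6]
open 70 [ 640.5 -328.4   27.     6.4    9.6]Traceback (most recent call last):
  File "<stdin>", line 4, in <module>
  File "h.py", line 21, in box
    cs,_=cv2.findContours(m,cv2.RETR_EXTERNAL,cv2.CHAIN_APPROX_NONE); ct=max(cs,key=cv2.contourArea)[:,0]
                                                                         ~~~^^^^^^^^^^^^^^^^^^^^^^^^
ValueError: max() iterable argument is empty
```

Run:
```python
from h import *
w=wcap(None); w['color']=cv2.bilateralFilter(w['color'],5,25,3)
for t in (40,45,50): print('open',t,box(w,(180,95,390,212),lambda h:(h[...,1]>t),.044))
c=dict(np.load('top1.npz'));t=cv2.resize(c['color'][140:205,262:338],None,fx=9,fy=9,interpolation=cv2.INTER_CUBIC)
cv2.imwrite('pics/stand.png',t[:,:,::-1])
```

```text
open 40 [ 645.  -275.1  130.5   67.   -83.6]
open 45 [ 645.  -275.2  129.8   66.6  -83.7]
open 50 [ 645.  -275.3  129.1   66.3  -83.7]
```

View pics/stand.png

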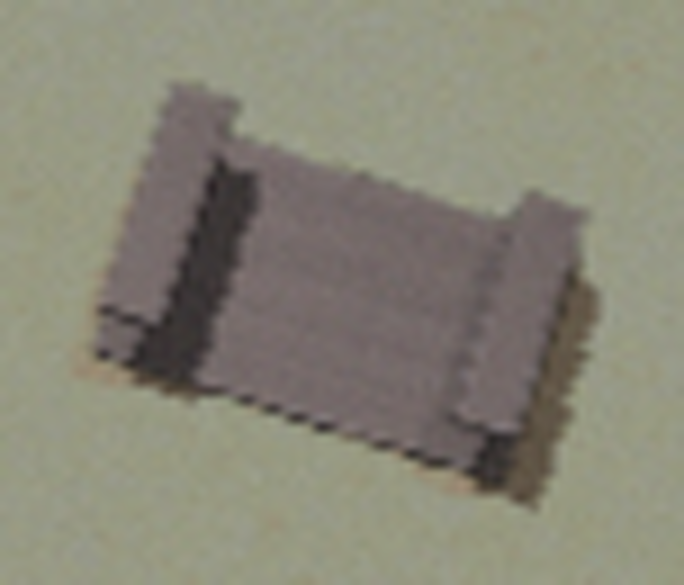

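The stand crop shows the left rail top at about (172,85), (240,103), (160,325), (100,308) and the right rail top at about (525,190), (588,212), (518,433), (457,412), in zoomed pixels.

Run:
```python
from h import *
c=dict(np.load('top1.npz'))
f=lambda a,b: onz(c,262+(a+.5)/9-.5,140+(b+.5)/9-.5,.05)[:2]*1000
P=[f(*q) for q in [(172,85),(588,212),(518,433),(100,308)]]
Q=np.array([f(*q) for q in [(172,85),(240,103),(160,325),(100,308)]]);S=np.array([f(*q) for q in [(525,190),(588,212),(518,433),(457,412)]])
print('rails',Q.mean(0).round(1),S.mean(0).round(1),np.linalg.norm(Q.mean(0)-S.mean(0)))
d=Q.mean(0)-S.mean(0); print('centre',((Q.mean(0)+S.mean(0))/2).round(1),'y axis',np.degrees(np.arctan2(d[1],d[0])))
print([np.linalg.norm(P[i]-P[i-1]).round(1) for i in range(4)], np.degrees([np.arctan2(*(P[i]-P[i-1])[::-1]) for i in range(4)]).round(1))
A=np.radians(-83.7); u=np.array([np.cos(A),np.sin(A)])
print('ice targets',[(np.array([.645,-.2751])+k*u).round(4) for k in(.025,-.025)])
x,y=np.array([.645,-.2751])+.025*u
goto(x,y,.075,-83.7)
```

```text
rails [638.8   7.9] [604.9 -97.6] 110.71929296204313
centre [621.8 -44.8] y axis 72.20095223893624
[np.float64(72.8), np.float64(131.0), np.float64(71.5), np.float64(130.0)] [ -17.6 -108.1  161.6   72.4]
ice targets [array([ 0.6477, -0.2999]), array([ 0.6423, -0.2503])]
q6 56 jaw -83.7 z 0.1646  d(tool) [ 0.0897  0.0309 -0.038 ] |0.102|
  rot [-0.04  0.01 -0.03] q6 ~ 56
  rot [ 1.7996e+02 -5.0000e-02 -1.0000e-02] q6 ~ 236
```

Request:
play_rows --increments '[{"rx":0,"ry":0,"rz":0,"tx":0,"ty":0.031,"tz":-0.038,"gripper":0},{"rx":0,"ry":0,"rz":0,"tx":0.03,"ty":0.031,"tz":-0.038,"gripper":0},{"rx":0,"ry":0,"rz":0,"tx":0.07,"ty":0.031,"tz":-0.038,"gripper":0},{"rx":0,"ry":0,"rz":0,"tx":0.1,"ty":0.031,"tz":-0.038,"gripper":0},{"rx":0,"ry":0,"rz":0,"tx":0.12,"ty":0.031,"tz":-0.038,"gripper":0},{"rx":0,"ry":0,"rz":0,"tx":0.132,"ty":0.031,"tz":-0.038,"gripper":0},{"rx":0,"ry":0,"rz":0,"tx":0.14,"ty":0.031,"tz":-0.038,"gripper":0},{"rx":0,"ry":0,"rz":0,"tx":0.141,"ty":0.031,"tz":-0.038,"gripper":0},{"rx":0,"ry":0,"rz":0,"tx":0.141,"ty":0.031,"tz":-0.038,"gripper":0}]'

```text
clock: 6.65
tcp_pos: [0.6484, -0.3003, 0.025]
tool_rot: [134.8, 89.9, -38.9]
ft_force: [0.8, -0.3, 0.0]
width: 0.0252
```

Request:
play_rows --increments '[{"rx":0,"ry":0,"rz":0,"tx":0,"ty":0,"tz":0,"gripper":0.034},{"rx":0,"ry":0,"rz":0,"tx":0,"ty":0,"tz":0,"gripper":0.034},{"rx":0,"ry":0,"rz":0,"tx":0,"ty":0,"tz":0,"gripper":0.034},{"rx":0,"ry":0,"rz":0,"tx":-0.02,"ty":0,"tz":0,"gripper":0.034},{"rx":0,"ry":0,"rz":0,"tx":-0.05,"ty":0,"tz":0,"gripper":0.034},{"rx":0,"ry":0,"rz":0,"tx":-0.1,"ty":0,"tz":0,"gripper":0.034},{"rx":0,"ry":0,"rz":0,"tx":-0.14,"ty":0,"tz":0,"gripper":0.05},{"rx":0,"ry":0,"rz":0,"tx":-0.14,"ty":0,"tz":0,"gripper":0.05}]'

```text
clock: 7.45
tcp_pos: [0.6506, -0.3013, 0.1746]
tool_rot: [144.3, 89.0, -29.5]
ft_force: [0.9, -0.6, 1.3]
width: 0.0502
```

Run:
```python
from h import *
s=r.get_state(); print(s['clock'],s['width'],s['tcp_pos'])
c=r.capture('top'); np.savez('top2.npz',**c); c['color']=cv2.bilateralFilter(c['color'],5,25,3)
print('ice2',box(c,(130,165,185,220),ICE,.02))
x,y=.568,.349; goto(x,y,.15,-53.2)
```

```text
7.45 0.05017468560752834 [ 0.65058145 -0.30131183  0.17456528]
ice2 [568.1 348.7  45.1  26.1  35.8]
q6 56 jaw -83.7 z 0.1702  d(tool) [ 0.0158 -0.655   0.0104] |0.655|
  rot [-30.53  -0.4   -0.51] q6 ~ 82
  rot [149.46  -0.68   0.53] q6 ~ 262
```

Request:
play_rows --increments '[{"rx":-30.5,"ry":-0.4,"rz":-0.5,"tx":0.01,"ty":-0.655,"tz":0.01,"gripper":0.05},{"rx":-30.5,"ry":-0.4,"rz":-0.5,"tx":0.01,"ty":-0.655,"tz":0.01,"gripper":0.05},{"rx":-30.5,"ry":-0.4,"rz":-0.5,"tx":0.01,"ty":-0.655,"tz":0.01,"gripper":0.05},{"rx":-30.5,"ry":-0.4,"rz":-0.5,"tx":0.01,"ty":-0.655,"tz":0.01,"gripper":0.05},{"rx":-30.5,"ry":-0.4,"rz":-0.5,"tx":0.01,"ty":-0.655,"tz":0.01,"gripper":0.05},{"rx":-30.5,"ry":-0.4,"rz":-0.5,"tx":0.01,"ty":-0.655,"tz":0.01,"gripper":0.05},{"rx":-30.5,"ry":-0.4,"rz":-0.5,"tx":0.01,"ty":-0.655,"tz":0.01,"gripper":0.05},{"rx":-30.5,"ry":-0.4,"rz":-0.5,"tx":0.01,"ty":-0.655,"tz":0.01,"gripper":0.05},{"rx":-30.5,"ry":-0.4,"rz":-0.5,"tx":0.01,"ty":-0.655,"tz":0.01,"gripper":0.05},{"rx":-30.5,"ry":-0.4,"rz":-0.5,"tx":0.01,"ty":-0.655,"tz":0.01,"gripper":0.05},{"rx":-30.5,"ry":-0.4,"rz":-0.5,"tx":0.01,"ty":-0.655,"tz":0.01,"gripper":0.05},{"rx":-30.5,"ry":-0.4,"rz":-0.5,"tx":0.01,"ty":-0.655,"tz":0.01,"gripper":0.05},{"rx":-30.5,"ry":-0.4,"rz":-0.5,"tx":0.01,"ty":-0.655,"tz":0.01,"gripper":0.05},{"rx":-30.5,"ry":-0.4,"rz":-0.5,"tx":0.01,"ty":-0.655,"tz":0.01,"gripper":0.05},{"rx":-30.5,"ry":-0.4,"rz":-0.5,"tx":0.01,"ty":-0.655,"tz":0.01,"gripper":0.05},{"rx":-30.5,"ry":-0.4,"rz":-0.5,"tx":0.01,"ty":-0.655,"tz":0.01,"gripper":0.05},{"rx":-30.5,"ry":-0.4,"rz":-0.5,"tx":0.01,"ty":-0.655,"tz":0.01,"gripper":0.05},{"rx":-30.5,"ry":-0.4,"rz":-0.5,"tx":0.01,"ty":-0.655,"tz":0.01,"gripper":0.05}]'

```text
clock: 9.3
tcp_pos: [0.5688, 0.3477, 0.1559]
tool_rot: [51.6, 90.0, -91.7]
ft_force: [0.7, 0.3, -0.7]
width: 0.0501
```

Run:
```python
from h import *
s=r.get_state(); print(s['clock'],s['tcp_pos'])
c=r.capture('top'); np.savez('top3.npz',**c); c['color']=cv2.bilateralFilter(c['color'],5,25,3)
w=wcap(None); w['color']=cv2.bilateralFilter(w['color'],5,25,3)
u,v=map(int,wproj(w,(.568,.349,.02))); print(u,v)
print('ice2 wrist',box(w,(max(u-80,0),v-80,u+80,v+80),ICE,.02))
print('brick in tub',box(c,(350,140,420,185),ICE,.037))
print('lid',box(c,(285,195,370,265),WHITE,.013))
goto(.568,.349,.004,-53.5)
```

```text
9.3 [0.56882032 0.34772093 0.15591245]
275 195
ice2 wrist [567.3 350.7  45.2  25.4  37. ]
brick in tub [ 652.4 -299.1   44.6   24.7    5.6]
lid [ 457.3 -115.5  132.1   67.3   78.1]
q6 82 jaw -53.3 z 0.1560  d(tool) [ 1.52e-01 -1.10e-03  1.00e-04] |0.152|
  rot [ 0.19 -0.   -0.01] q6 ~ 82
  rot [-1.7981e+02  1.0000e-02 -1.0000e-02] q6 ~ -98
```

Request:
play_rows --increments '[{"rx":0,"ry":0,"rz":0,"tx":0.05,"ty":-0.002,"tz":0,"gripper":0.05},{"rx":0,"ry":0,"rz":0,"tx":0.1,"ty":-0.002,"tz":0,"gripper":0.05},{"rx":0,"ry":0,"rz":0,"tx":0.13,"ty":-0.002,"tz":0,"gripper":0.05},{"rx":0,"ry":0,"rz":0,"tx":0.145,"ty":-0.002,"tz":0,"gripper":0.05},{"rx":0,"ry":0,"rz":0,"tx":0.152,"ty":-0.002,"tz":0,"gripper":0.05},{"rx":0,"ry":0,"rz":0,"tx":0.152,"ty":-0.002,"tz":0,"gripper":0.05},{"rx":0,"ry":0,"rz":0,"tx":0.152,"ty":-0.002,"tz":0,"gripper":0.0},{"rx":0,"ry":0,"rz":0,"tx":0.152,"ty":-0.002,"tz":0,"gripper":0.0},{"rx":0,"ry":0,"rz":0,"tx":0.152,"ty":-0.002,"tz":0,"gripper":0.0},{"rx":0,"ry":0,"rz":0,"tx":0.152,"ty":-0.002,"tz":0,"gripper":0.0},{"rx":0,"ry":0,"rz":0,"tx":0.152,"ty":-0.002,"tz":0,"gripper":0.0},{"rx":0,"ry":0,"rz":0,"tx":0.152,"ty":-0.002,"tz":0,"gripper":0.0},{"rx":0,"ry":0,"rz":0,"tx":0.1,"ty":-0.002,"tz":0,"gripper":0.0},{"rx":0,"ry":0,"rz":0,"tx":0.05,"ty":-0.002,"tz":0,"gripper":0.0},{"rx":0,"ry":0,"rz":0,"tx":0.0,"ty":-0.002,"tz":0,"gripper":0.0},{"rx":0,"ry":0,"rz":0,"tx":-0.01,"ty":-0.002,"tz":0,"gripper":0.0},{"rx":0,"ry":0,"rz":0,"tx":-0.01,"ty":-0.002,"tz":0,"gripper":0.0}]'

```text
clock: 11.1
tcp_pos: [0.5686, 0.3504, 0.17]
tool_rot: [170.8, 89.6, 27.5]
ft_force: [-0.1, 0.2, -0.4]
width: 0.025
```

Run:
```python
from h import *
s=r.get_state(); print(s['clock'],s['width'],s['tcp_pos'])
goto(.6423,-.2503,.165,-83.7)
```

```text
11.1 0.02500799247998447 [0.56861354 0.3504039  0.16995817]
q6 82 jaw -53.3 z 0.1700  d(tool) [0.0035 0.5257 0.2999] |0.605|
  rot [30.39 -0.4   0.04] q6 ~ 59
  rot [-1.4961e+02 -6.0000e-02 -5.3000e-01] q6 ~ -121
```

Request:
play_rows --increments '[{"rx":30.4,"ry":-0.4,"rz":0,"tx":0.003,"ty":0.526,"tz":0.3,"gripper":0},{"rx":30.4,"ry":-0.4,"rz":0,"tx":0.003,"ty":0.526,"tz":0.3,"gripper":0},{"rx":30.4,"ry":-0.4,"rz":0,"tx":0.003,"ty":0.526,"tz":0.3,"gripper":0},{"rx":30.4,"ry":-0.4,"rz":0,"tx":0.003,"ty":0.526,"tz":0.3,"gripper":0},{"rx":30.4,"ry":-0.4,"rz":0,"tx":0.003,"ty":0.526,"tz":0.3,"gripper":0},{"rx":30.4,"ry":-0.4,"rz":0,"tx":0.003,"ty":0.526,"tz":0.3,"gripper":0},{"rx":30.4,"ry":-0.4,"rz":0,"tx":0.003,"ty":0.526,"tz":0.3,"gripper":0},{"rx":30.4,"ry":-0.4,"rz":0,"tx":0.003,"ty":0.526,"tz":0.3,"gripper":0},{"rx":30.4,"ry":-0.4,"rz":0,"tx":0.003,"ty":0.526,"tz":0.3,"gripper":0},{"rx":30.4,"ry":-0.4,"rz":0,"tx":0.003,"ty":0.526,"tz":0.3,"gripper":0},{"rx":30.4,"ry":-0.4,"rz":0,"tx":0.003,"ty":0.526,"tz":0.3,"gripper":0},{"rx":30.4,"ry":-0.4,"rz":0,"tx":0.003,"ty":0.526,"tz":0.3,"gripper":0},{"rx":30.4,"ry":-0.4,"rz":0,"tx":0.003,"ty":0.526,"tz":0.3,"gripper":0},{"rx":30.4,"ry":-0.4,"rz":0,"tx":0.003,"ty":0.526,"tz":0.3,"gripper":0},{"rx":30.4,"ry":-0.4,"rz":0,"tx":0.003,"ty":0.526,"tz":0.3,"gripper":0},{"rx":30.4,"ry":-0.4,"rz":0,"tx":0.003,"ty":0.526,"tz":0.3,"gripper":0},{"rx":30.4,"ry":-0.4,"rz":0,"tx":0.003,"ty":0.526,"tz":0.3,"gripper":0},{"rx":30.4,"ry":-0.4,"rz":0,"tx":0.003,"ty":0.526,"tz":0.3,"gripper":0}]'

```text
clock: 12.9
tcp_pos: [0.6426, -0.2496, 0.1658]
tool_rot: [-93.2, 90.0, 93.2]
ft_force: [-0.1, -0.4, -0.3]
width: 0.025
```

Run:
```python
from h import *
s=r.get_state(); print(s['clock'],s['width'],s['tcp_pos'])
goto(.6423,-.2503,.024,-83.7)
```

```text
12.9 0.024979642668052263 [ 0.64259917 -0.24956013  0.16575559]
q6 59 jaw -83.6 z 0.1658  d(tool) [0.1418 0.0008 0.0004] |0.142|
  rot [ 0.07 -0.    0.03] q6 ~ 59
  rot [-1.7993e+02 -5.0000e-02 -0.0000e+00] q6 ~ -121
```

Request:
play_rows --increments '[{"rx":0,"ry":0,"rz":0,"tx":0.05,"ty":0.001,"tz":0,"gripper":0},{"rx":0,"ry":0,"rz":0,"tx":0.09,"ty":0.001,"tz":0,"gripper":0},{"rx":0,"ry":0,"rz":0,"tx":0.115,"ty":0.001,"tz":0,"gripper":0},{"rx":0,"ry":0,"rz":0,"tx":0.132,"ty":0.001,"tz":0,"gripper":0},{"rx":0,"ry":0,"rz":0,"tx":0.14,"ty":0.001,"tz":0,"gripper":0},{"rx":0,"ry":0,"rz":0,"tx":0.142,"ty":0.001,"tz":0,"gripper":0},{"rx":0,"ry":0,"rz":0,"tx":0.142,"ty":0.001,"tz":0,"gripper":0},{"rx":0,"ry":0,"rz":0,"tx":0.142,"ty":0.001,"tz":0,"gripper":0.034},{"rx":0,"ry":0,"rz":0,"tx":0.142,"ty":0.001,"tz":0,"gripper":0.034},{"rx":0,"ry":0,"rz":0,"tx":0.142,"ty":0.001,"tz":0,"gripper":0.034},{"rx":0,"ry":0,"rz":0,"tx":0.12,"ty":0.001,"tz":0,"gripper":0.034},{"rx":0,"ry":0,"rz":0,"tx":0.09,"ty":0.001,"tz":0,"gripper":0.034},{"rx":0,"ry":0,"rz":0,"tx":0.04,"ty":0.001,"tz":0,"gripper":0.034},{"rx":0,"ry":0,"rz":0,"tx":0,"ty":0.001,"tz":0,"gripper":0.04},{"rx":0,"ry":0,"rz":0,"tx":0,"ty":0.001,"tz":0,"gripper":0.04}]'

```text
clock: 14.4
tcp_pos: [0.6453, -0.2517, 0.1752]
tool_rot: [151.2, 89.2, -22.4]
ft_force: [0.3, 0.3, -0.3]
width: 0.0398
```

Run:
```python
from h import *
w=wcap('w3'); print(r.get_state()['clock'])
c=r.capture('top'); np.savez('top4.npz',**c); c['color']=cv2.bilateralFilter(c['color'],5,25,3)
print('lid',box(c,(285,195,370,265),WHITE,.013))
w['color']=cv2.bilateralFilter(w['color'],5,25,3)
u,v=map(int,wproj(w,(.645,-.275,.044))); print(u,v)
cv2.imwrite('pics/w3c.png',cv2.resize(w['color'][max(v-90,0):v+90,u-120:u+120,::-1],None,fx=3,fy=3))
goto(.4574,-.1154,.12,-11.8)
```

```text
14.45
lid [459.9 -96.7  66.5  38.4  79.7]
303 201
q6 59 jaw -83.6 z 0.1676  d(tool) [ 0.0469 -0.1552  0.1698] |0.235|
  rot [-71.83  -0.1   -0.16] q6 ~ -5
  rot [108.17  -0.17   0.11] q6 ~ 175
```

View pics/w3c.png

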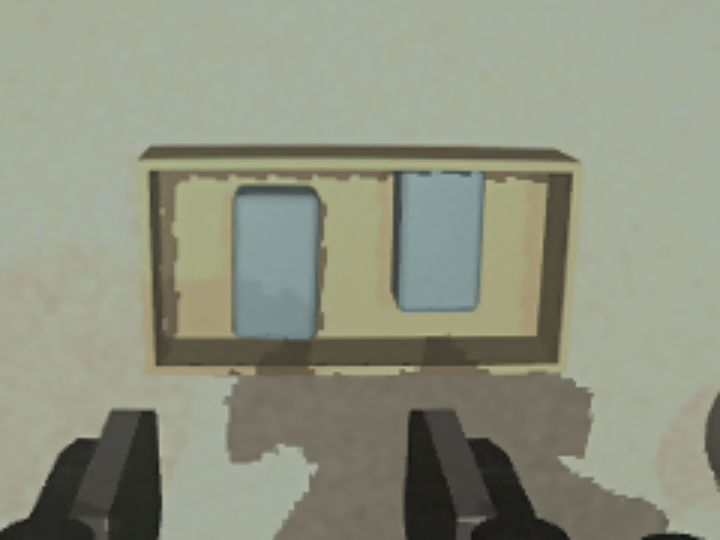

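Both bricks lie flat in the tub, at (275,262) and (438,240) in the crop. The arm partly hides the lid in the top view, so I'll move over it and measure it from the wrist.

Request:
play_rows --increments '[{"rx":-71.8,"ry":-0.1,"rz":-0.2,"tx":0,"ty":-0.155,"tz":0.17,"gripper":0.04},{"rx":-71.8,"ry":-0.1,"rz":-0.2,"tx":0,"ty":-0.155,"tz":0.17,"gripper":0.04},{"rx":-71.8,"ry":-0.1,"rz":-0.2,"tx":0,"ty":-0.155,"tz":0.17,"gripper":0.04},{"rx":-71.8,"ry":-0.1,"rz":-0.2,"tx":0,"ty":-0.155,"tz":0.17,"gripper":0.04},{"rx":-71.8,"ry":-0.1,"rz":-0.2,"tx":0,"ty":-0.155,"tz":0.17,"gripper":0.04},{"rx":-71.8,"ry":-0.1,"rz":-0.2,"tx":0,"ty":-0.155,"tz":0.17,"gripper":0.04},{"rx":-71.8,"ry":-0.1,"rz":-0.2,"tx":0,"ty":-0.155,"tz":0.17,"gripper":0.04},{"rx":-71.8,"ry":-0.1,"rz":-0.2,"tx":0,"ty":-0.155,"tz":0.17,"gripper":0.04},{"rx":-71.8,"ry":-0.1,"rz":-0.2,"tx":0,"ty":-0.155,"tz":0.17,"gripper":0.04},{"rx":-71.8,"ry":-0.1,"rz":-0.2,"tx":0,"ty":-0.155,"tz":0.17,"gripper":0.04},{"rx":-71.8,"ry":-0.1,"rz":-0.2,"tx":0,"ty":-0.155,"tz":0.17,"gripper":0.04}]'

```text
clock: 15.6
tcp_pos: [0.4565, -0.1155, 0.1657]
tool_rot: [-103.5, 89.8, 154.6]
ft_force: [0.2, 0.2, -0.6]
width: 0.04
```

Run:
```python
from h import *
w=wcap('w4'); s=r.get_state(); print(s['clock'],s['tcp_pos'],s['q'].round())
u,v=map(int,wproj(w,(.4574,-.1154,.013))); print(u,v)
w['color']=cv2.bilateralFilter(w['color'],5,25,3)
hs=cv2.cvtColor(w['color'],cv2.COLOR_RGB2HSV); print(hs[v-20,u-20],hs[v-20,u+20],hs[v,u-70],hs[v,u+70],hs[max(v-120,0),u])
for t in (16,22,26): print('lid',t,box(w,(max(u-110,0),max(v-110,0),u+110,v+130),lambda h:(h[...,1]<t)&(h[...,2]>100),.013))
goto(.4574,-.1154,.12,-11.8)
```

```text
15.65 [ 0.45666351 -0.11551314  0.16597355] [-19.  -4.  95.   0.  89.  -7.]
277 190
[ 71  12 173] [ 60  10 173] [ 41  30 172] [ 43  28 174] [ 39  32 169]
lid 16 [ 457.2 -103.5  108.7   65.2   77.2]
lid 22 [ 452.8 -113.5  130.1   72.    78.3]
lid 26 [ 465.8 -110.1  148.4   99.2   85.5]
q6 -7 jaw -11.9 z 0.1660  d(tool) [ 0.046   0.0008 -0.0002] |0.046|
  rot [-0.12 -0.04  0.13] q6 ~ -7
  rot [1.7988e+02 2.1000e-01 6.0000e-02] q6 ~ 173
```

View pics/w4.png

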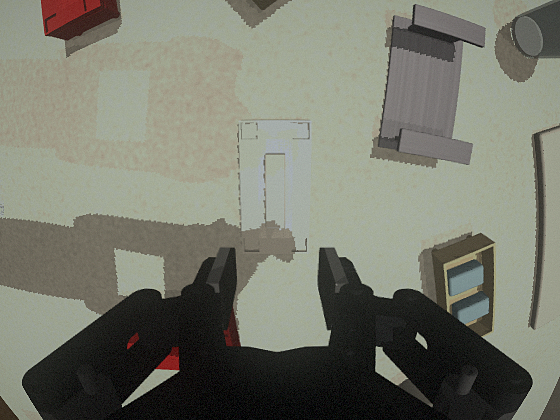

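The wrist view shows the lid with corners at about (241,120), (311,121), (307,252), (242,252), still in its first place. The jaws are lined up with its bar.

Run:
```python
from h import *
w=wcap(None)
P=np.array([wonz(w,*q,.013)[:2]*1000 for q in [(241,120),(311,121),(307,252),(242,252)]]); print(P.round(1),P.mean(0).round(1))
B=np.array([wonz(w,*q,.021)[:2]*1000 for q in [(265,153),(285,153)]]);print('bar',B.mean(0).round(1))
print(np.linalg.norm(P-np.roll(P,1,0),axis=1).round(1), wproj(w,(.4574,-.1154,.013)))
A=np.radians(78.1);n=np.array([-np.sin(A),np.cos(A)])
print('bar end expected',np.array([457.4,-115.4])+35*np.array([np.cos(A),np.sin(A)]))
```

```text
[[ 438.9  -44.4]
 [ 500.4  -58.4]
 [ 473.2 -183.1]
 [ 409.8 -169.7]] [ 455.6 -113.9]
bar [462.8 -79.5]
[128.7  63.  127.6  64.8] (np.float64(277.4308083911734), np.float64(190.50684893902246))
bar end expected [464.61714649 -81.15218552]
```

Request:
play_rows --increments '[{"rx":0,"ry":0,"rz":0,"tx":0.05,"ty":0.001,"tz":-0.001,"gripper":0.04},{"rx":0,"ry":0,"rz":0,"tx":0.095,"ty":0.001,"tz":-0.001,"gripper":0.04},{"rx":0,"ry":0,"rz":0,"tx":0.125,"ty":0.001,"tz":-0.001,"gripper":0.04},{"rx":0,"ry":0,"rz":0,"tx":0.14,"ty":0.001,"tz":-0.001,"gripper":0.04},{"rx":0,"ry":0,"rz":0,"tx":0.148,"ty":0.001,"tz":-0.001,"gripper":0.04},{"rx":0,"ry":0,"rz":0,"tx":0.151,"ty":0.001,"tz":-0.001,"gripper":0.04},{"rx":0,"ry":0,"rz":0,"tx":0.151,"ty":0.001,"tz":-0.001,"gripper":0.04}]'

```text
clock: 16.4
tcp_pos: [0.4581, -0.1148, 0.0157]
tool_rot: [-114.5, 89.9, 143.5]
ft_force: [0.2, 0.0, 0.4]
width: 0.04
```

Request:
play_rows --increments '[{"rx":0,"ry":0,"rz":0,"tx":0,"ty":0,"tz":0,"gripper":0},{"rx":0,"ry":0,"rz":0,"tx":0,"ty":0,"tz":0,"gripper":0},{"rx":0,"ry":0,"rz":0,"tx":0,"ty":0,"tz":0,"gripper":0},{"rx":0,"ry":0,"rz":0,"tx":0,"ty":0,"tz":0,"gripper":0},{"rx":0,"ry":0,"rz":0,"tx":0,"ty":0,"tz":0,"gripper":0}]' --newtons 40

```text
clock: 16.9
tcp_pos: [0.459, -0.1151, 0.0171]
tool_rot: [99.0, 89.9, -2.9]
ft_force: [-1.5, 0.8, 6.6]
width: 0.016
```

Run:
```python
from h import *
s=r.get_state(); print(s['clock'],s['tcp_pos'],s['width'],s['ft_force'])
goto(.457,-.115,.03,-11.8)
```

```text
16.9 [ 0.45902199 -0.11506874  0.01705364] 0.01600527606672405 [-1.4862495   0.7581233   6.61446521]
q6 -7 jaw -11.9 z 0.0171  d(tool) [-0.0129 -0.002   0.0003] |0.013|
  rot [-0.12 -0.01 -0.08] q6 ~ -7
  rot [ 1.7988e+02 -1.3000e-01  2.0000e-02] q6 ~ 173
```

Request:
play_rows --increments '[{"rx":0,"ry":0,"rz":0,"tx":-0.003,"ty":0,"tz":0,"gripper":0},{"rx":0,"ry":0,"rz":0,"tx":-0.008,"ty":0,"tz":0,"gripper":0},{"rx":0,"ry":0,"rz":0,"tx":-0.015,"ty":0,"tz":0,"gripper":0},{"rx":0,"ry":0,"rz":0,"tx":-0.03,"ty":0,"tz":0,"gripper":0},{"rx":0,"ry":0,"rz":0,"tx":-0.05,"ty":0,"tz":0,"gripper":0},{"rx":0,"ry":0,"rz":0,"tx":-0.08,"ty":0,"tz":0,"gripper":0},{"rx":0,"ry":0,"rz":0,"tx":-0.12,"ty":0,"tz":0,"gripper":0},{"rx":0,"ry":0,"rz":0,"tx":-0.13,"ty":0,"tz":0,"gripper":0},{"rx":0,"ry":0,"rz":0,"tx":-0.13,"ty":0,"tz":0,"gripper":0},{"rx":0,"ry":0,"rz":0,"tx":-0.13,"ty":0,"tz":0,"gripper":0}]'

```text
clock: 17.9
tcp_pos: [0.4583, -0.1149, 0.1459]
tool_rot: [-155.9, 90.0, 102.1]
ft_force: [-0.3, -0.2, -0.4]
width: 0.0163
```

Run:
```python
from h import *
s=r.get_state(); print(s['clock'],s['tcp_pos'],s['width'],s['ft_force'])
cap('wrist','w5'); cs=r.capture('side')
im=cv2.imread('pics/w5.png'); 
u,v=proj(cs,(.457,-.115,.13)); u,v=int(u),int(v); print(u,v)
z=cv2.resize(cs['color'][v-60:v+60,u-80:u+80,::-1],(560,420),interpolation=cv2.INTER_CUBIC)
cv2.imwrite('pics/w5b.png',cv2.resize(np.hstack([im[80:],cv2.resize(z,(453,340))]),(800,270)))
goto(.645,-.2751,.13,6.3)
```

```text
17.9 [ 0.45825773 -0.11486827  0.14589047] 0.016328005956286418 [-0.28114301 -0.17667887 -0.39510999]
300 165
q6 -7 jaw -11.9 z 0.1452  d(tool) [0.0147 0.2162 0.1183] |0.247|
  rot [-18.22  -0.05   0.1 ] q6 ~ -34
  rot [1.6178e+02 1.4000e-01 7.0000e-02] q6 ~ 146
```

View pics/w5b.png

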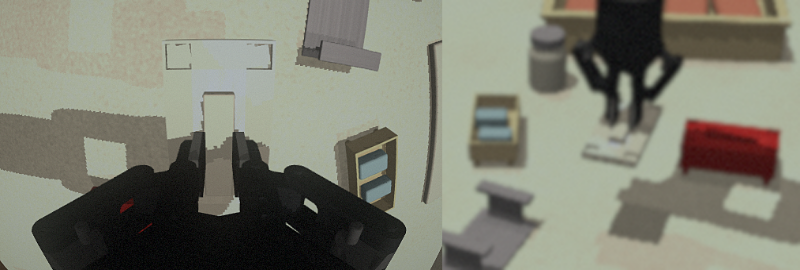

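The lid is held level by its bar, and both bricks are visible in the tub. I'll find the lid's offset in the hand from its front edge.

Run:
```python
from h import *
im=cv2.imread('pics/w5.png'); g=cv2.GaussianBlur(im,(1,5),0).astype(int)
for u in (225,250,310,335): print(u,[tuple(g[v,u]) for v in range(122,142,2)])
s,p,M=pose(); w=wcap(None); 
for q in [(205,129),(277,129),(349,129)]:
    P=wonz(w,*q,p[2]-.004); print((M.T@(P-p)).round(4))
```

```text
225 [(np.int64(143), np.int64(164), np.int64(168)), (np.int64(141), np.int64(161), np.int64(167)), (np.int64(145), np.int64(166), np.int64(169)), (np.int64(141), np.int64(161), np.int64(162)), (np.int64(130), np.int64(145), np.int64(143)), (np.int64(160), np.int64(175), np.int64(169)), (np.int64(143), np.int64(159), np.int64(154)), (np.int64(102), np.int64(115), np.int64(119)), (np.int64(144), np.int64(159), np.int64(157)), (np.int64(162), np.int64(179), np.int64(172))]
250 [(np.int64(144), np.int64(164), np.int64(170)), (np.int64(142), np.int64(162), np.int64(168)), (np.int64(141), np.int64(160), np.int64(167)), (np.int64(132), np.int64(150), np.int64(156)), (np.int64(133), np.int64(147), np.int64(146)), (np.int64(161), np.int64(176), np.int64(169)), (np.int64(163), np.int64(178), np.int64(171)), (np.int64(161), np.int64(176), np.int64(171)), (np.int64(161), np.int64(176), np.int64(170)), (np.int64(161), np.int64(177), np.int64(169))]
310 [(np.int64(154), np.int64(173), np.int64(166)), (np.int64(155), np.int64(176), np.int64(170)), (np.int64(156), np.int64(179), np.int64(172)), (np.
[... 177 characters left out ...]
171)), (np.int64(174), np.int64(176), np.int64(169)), (np.int64(173), np.int64(177), np.int64(170)), (np.int64(175), np.int64(178), np.int64(171))]
335 [(np.int64(154), np.int64(176), np.int64(169)), (np.int64(155), np.int64(176), np.int64(168)), (np.int64(156), np.int64(177), np.int64(169)), (np.int64(149), np.int64(170), np.int64(162)), (np.int64(137), np.int64(148), np.int64(144)), (np.int64(168), np.int64(172), np.int64(165)), (np.int64(160), np.int64(166), np.int64(161)), (np.int64(156), np.int64(162), np.int64(156)), (np.int64(173), np.int64(178), np.int64(168)), (np.int64(173), np.int64(178), np.int64(170))]
[ 0.0041 -0.0321 -0.0657]
[ 0.004   0.0005 -0.0651]
[ 0.004   0.0331 -0.0656]
```

Request:
play_rows --increments '[{"rx":-18.2,"ry":0,"rz":0.1,"tx":0,"ty":0.216,"tz":0.118,"gripper":0},{"rx":-18.2,"ry":0,"rz":0.1,"tx":0,"ty":0.216,"tz":0.118,"gripper":0},{"rx":-18.2,"ry":0,"rz":0.1,"tx":0,"ty":0.216,"tz":0.118,"gripper":0},{"rx":-18.2,"ry":0,"rz":0.1,"tx":0,"ty":0.216,"tz":0.118,"gripper":0},{"rx":-18.2,"ry":0,"rz":0.1,"tx":0,"ty":0.216,"tz":0.118,"gripper":0},{"rx":-18.2,"ry":0,"rz":0.1,"tx":0,"ty":0.216,"tz":0.118,"gripper":0},{"rx":-18.2,"ry":0,"rz":0.1,"tx":0,"ty":0.216,"tz":0.118,"gripper":0},{"rx":-18.2,"ry":0,"rz":0.1,"tx":0.04,"ty":0.216,"tz":0.118,"gripper":0},{"rx":-18.2,"ry":0,"rz":0.1,"tx":0.06,"ty":0.216,"tz":0.118,"gripper":0},{"rx":-18.2,"ry":0,"rz":0.1,"tx":0.06,"ty":0.216,"tz":0.118,"gripper":0},{"rx":-18.2,"ry":0,"rz":0.1,"tx":0.06,"ty":0.216,"tz":0.118,"gripper":0}]'

```text
clock: 19.15
tcp_pos: [0.6447, -0.2742, 0.0865]
tool_rot: [103.4, 89.9, 19.7]
ft_force: [0.5, 0.0, -0.5]
width: 0.0163
```

Run:
```python
from h import *
w=wcap('w6'); s=r.get_state(); print(s['clock'],s['tcp_pos'],s['width'])
goto(.645,-.2751,.058,6.3)
A=np.radians(6.3);X=np.array([np.cos(A),np.sin(A)]);Y=np.array([-X[1],X[0]])
print([tuple(np.round(wproj(w,[*(np.array([.645,-.2751])+a*33e-3*X+b*65e-3*Y),.044]))) for a,b in((1,1),(1,-1),(-1,1),(-1,-1))])
```

```text
19.2 [ 0.64536678 -0.2746098   0.08770351] 0.016397577958702704
q6 -32 jaw 6.3 z 0.0877  d(tool) [ 0.0297 -0.0005  0.0004] |0.030|
  rot [ 0.01  0.06 -0.18] q6 ~ -32
  rot [-1.7999e+02  2.9000e-01  9.0000e-02] q6 ~ -212
[(np.float64(334.0), np.float64(128.0)), (np.float64(323.0), np.float64(321.0)), (np.float64(218.0), np.float64(128.0)), (np.float64(229.0), np.float64(321.0))]
```

View pics/w6.png

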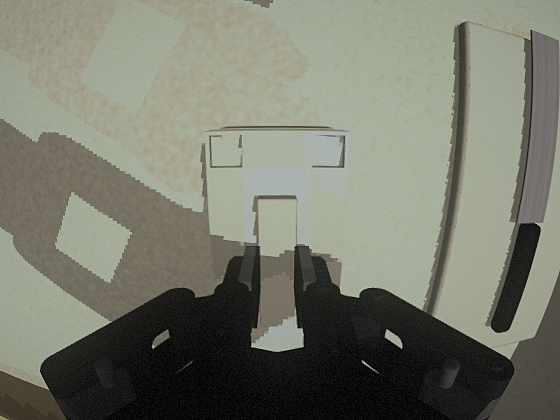

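The lid covers the tub symmetrically, with the tub rim just showing at row 127. I'll lower it slowly.

Request:
play_rows --increments '[{"rx":0,"ry":0,"rz":0,"tx":0.01,"ty":0,"tz":0,"gripper":0},{"rx":0,"ry":0,"rz":0,"tx":0.018,"ty":0,"tz":0,"gripper":0},{"rx":0,"ry":0,"rz":0,"tx":0.023,"ty":0,"tz":0,"gripper":0},{"rx":0,"ry":0,"rz":0,"tx":0.026,"ty":0,"tz":0,"gripper":0},{"rx":0,"ry":0,"rz":0,"tx":0.028,"ty":0,"tz":0,"gripper":0},{"rx":0,"ry":0,"rz":0,"tx":0.03,"ty":0,"tz":0,"gripper":0},{"rx":0,"ry":0,"rz":0,"tx":0.031,"ty":0,"tz":0,"gripper":0},{"rx":0,"ry":0,"rz":0,"tx":0.031,"ty":0,"tz":0,"gripper":0}]'

```text
clock: 20.0
tcp_pos: [0.6456, -0.2747, 0.0571]
tool_rot: [70.9, 89.8, -12.8]
ft_force: [-0.6, 0.4, 0.3]
width: 0.0163
```

Run:
```python
from h import *
s=r.get_state(); print(s['clock'],s['tcp_pos'],s['width'],s['ft_force'],s['wrist_torque'])
```

```text
20.0 [ 0.64560229 -0.27470316  0.05713057] 0.016326502227795525 [-0.60855399  0.43097754  0.25025816] [ 0.09394201  0.17977007 -0.06917435]
```

Request:
play_rows --increments '[{"rx":0,"ry":0,"rz":0,"tx":0,"ty":0,"tz":0,"gripper":0.035},{"rx":0,"ry":0,"rz":0,"tx":0,"ty":0,"tz":0,"gripper":0.035},{"rx":0,"ry":0,"rz":0,"tx":0,"ty":0,"tz":0,"gripper":0.035},{"rx":0,"ry":0,"rz":0,"tx":-0.02,"ty":0,"tz":0,"gripper":0.035},{"rx":0,"ry":0,"rz":0,"tx":-0.06,"ty":0,"tz":0,"gripper":0.035},{"rx":0,"ry":0,"rz":0,"tx":-0.11,"ty":0,"tz":0,"gripper":0.035},{"rx":0,"ry":0,"rz":0,"tx":-0.13,"ty":0,"tz":0,"gripper":0.035},{"rx":0,"ry":0,"rz":0,"tx":-0.13,"ty":0,"tz":0,"gripper":0.035}]'

```text
clock: 20.8
tcp_pos: [0.6466, -0.2753, 0.193]
tool_rot: [61.5, 89.3, -22.2]
ft_force: [-0.0, -0.9, 1.2]
width: 0.0354
```

Run:
```python
from h import *
w=wcap('w7'); s=r.get_state(); print(s['clock'],s['tcp_pos'],s['width'])
cs=r.capture('side'); u,v=map(int,proj(cs,(.645,-.275,.03)));print(u,v)
u2,v2=map(int,wproj(w,(.645,-.275,.053))); print(u2,v2)
a=cv2.resize(cs['color'][v-35:v+35,u-40:u+40],(400,350),interpolation=cv2.INTER_CUBIC)
b=cv2.resize(w['color'][v2-90:v2+85,u2-100:u2+100],(400,350),interpolation=cv2.INTER_CUBIC)
cv2.imwrite('pics/w7b.png',np.hstack([a,b])[:,:,::-1])
goto(.481,.1236,.17,27.3)
goto(.4151,.3557,.17,6.1)
```

```text
20.85 [ 0.64577597 -0.27490714  0.18937197] 0.03487984016134014
242 160
272 192
q6 -32 jaw 6.3 z 0.1867  d(tool) [ 0.0158 -0.1194 -0.4138] |0.431|
  rot [-20.99   0.1   -0.18] q6 ~ -16
  rot [ 1.5901e+02 -2.5000e-01 -1.4000e-01] q6 ~ 164
q6 -32 jaw 6.3 z 0.1867  d(tool) [ 0.0154 -0.1594 -0.6517] |0.671|
  rot [ 0.21  0.07 -0.2 ] q6 ~ 31
  rot [-1.7979e+02  3.1000e-01  1.1000e-01] q6 ~ -149
```

View pics/w7b.png

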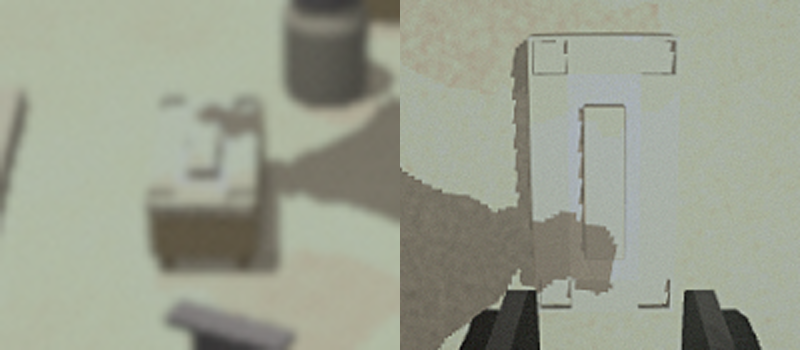

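The lid sits home, level and flush all round. Next is the middle closed tub.

Request:
play_rows --increments '[{"rx":-21,"ry":0.1,"rz":-0.2,"tx":0,"ty":-0.119,"tz":-0.414,"gripper":0.085},{"rx":-21,"ry":0.1,"rz":-0.2,"tx":0,"ty":-0.119,"tz":-0.414,"gripper":0.085},{"rx":-21,"ry":0.1,"rz":-0.2,"tx":0,"ty":-0.119,"tz":-0.414,"gripper":0.085},{"rx":-21,"ry":0.1,"rz":-0.2,"tx":0,"ty":-0.119,"tz":-0.414,"gripper":0.085},{"rx":-21,"ry":0.1,"rz":-0.2,"tx":0,"ty":-0.119,"tz":-0.414,"gripper":0.085},{"rx":-21,"ry":0.1,"rz":-0.2,"tx":0,"ty":-0.119,"tz":-0.414,"gripper":0.085},{"rx":-21,"ry":0.1,"rz":-0.2,"tx":0,"ty":-0.119,"tz":-0.414,"gripper":0.085},{"rx":-21,"ry":0.1,"rz":-0.2,"tx":0,"ty":-0.119,"tz":-0.414,"gripper":0.085},{"rx":-21,"ry":0.1,"rz":-0.2,"tx":0,"ty":-0.119,"tz":-0.414,"gripper":0.085},{"rx":-21,"ry":0.1,"rz":-0.2,"tx":0,"ty":-0.119,"tz":-0.414,"gripper":0.085},{"rx":-21,"ry":0.1,"rz":-0.2,"tx":0,"ty":-0.119,"tz":-0.414,"gripper":0.085},{"rx":-21,"ry":0.1,"rz":-0.2,"tx":0,"ty":-0.119,"tz":-0.414,"gripper":0.085},{"rx":-21,"ry":0.1,"rz":-0.2,"tx":0,"ty":-0.119,"tz":-0.414,"gripper":0.085}]'

```text
clock: 22.2
tcp_pos: [0.4815, 0.1228, 0.1851]
tool_rot: [-97.4, 89.9, -160.2]
ft_force: [0.5, 0.1, -0.3]
width: 0.0848
```

Run:
```python
from h import *
w=wcap('w8'); s=r.get_state(); print(s['clock'],s['tcp_pos'],s['width'])
w['color']=cv2.bilateralFilter(w['color'],5,25,3)
u,v=map(int,wproj(w,(.481,.1236,.053)));print(u,v)
for t in (16,20): print('tubM wrist',box(w,(u-75,max(v-110,0),u+75,v+125),lambda h:(h[...,1]<t)&(h[...,2]>100),.053))
c=r.capture('top'); c['color']=cv2.bilateralFilter(c['color'],5,25,3)
print('tubL',box(c,(115,220,185,275),WHITE,.053),'iced',box(c,(350,130,425,195),WHITE,.053))
goto(.481,.1236,.012,27.3)
cv2.imwrite('pics/w8.png',w['color'][:,:,::-1])
```

```text
22.25 [0.48156013 0.12285527 0.18531835] 0.08506324216537954
275 194
tubM wrist [485.6 127.1  98.7  50.1 -65.9]
tubM wrist [477.7 123.7 129.6  66.6 -62.9]
tubL [414.7 355.7 132.   67.  -83.9] iced [ 648.5 -275.3  128.    66.9  -84.1]
q6 -17 jaw 27.2 z 0.1855  d(tool) [ 1.735e-01 -1.000e-04 -8.000e-04] |0.173|
  rot [-0.08 -0.    0.05] q6 ~ -17
  rot [1.7992e+02 8.0000e-02 1.0000e-02] q6 ~ 163
```

View pics/w8.png

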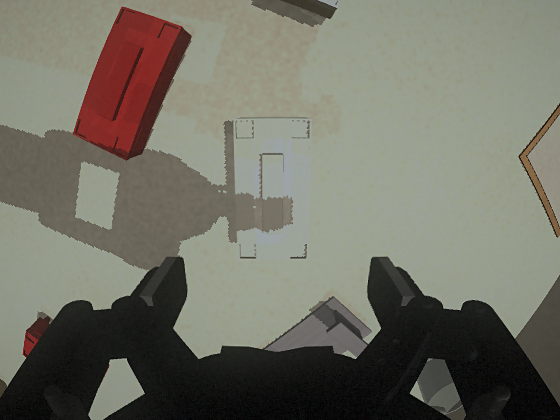

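The wrist and top views differ by about 3 mm in x at lid height. I'll look at the stand from directly above with the wrist camera before picking anything.

Run:
```python
from h import *
goto(.6,-.038,.2,-17.8)
```

```text
q6 -17 jaw 27.2 z 0.1855  d(tool) [-0.0145  0.0317  0.1973] |0.200|
  rot [4.502e+01 1.000e-02 5.000e-02] q6 ~ 10
  rot [-1.3498e+02 -6.0000e-02  2.0000e-02] q6 ~ -170
```

Request:
play_rows --increments '[{"rx":45,"ry":0,"rz":0,"tx":-0.015,"ty":0.032,"tz":0.197,"gripper":0.085},{"rx":45,"ry":0,"rz":0,"tx":-0.015,"ty":0.032,"tz":0.197,"gripper":0.085},{"rx":45,"ry":0,"rz":0,"tx":-0.015,"ty":0.032,"tz":0.197,"gripper":0.085},{"rx":45,"ry":0,"rz":0,"tx":-0.015,"ty":0.032,"tz":0.197,"gripper":0.085},{"rx":45,"ry":0,"rz":0,"tx":-0.015,"ty":0.032,"tz":0.197,"gripper":0.085},{"rx":45,"ry":0,"rz":0,"tx":-0.015,"ty":0.032,"tz":0.197,"gripper":0.085},{"rx":45,"ry":0,"rz":0,"tx":-0.015,"ty":0.032,"tz":0.197,"gripper":0.085},{"rx":45,"ry":0,"rz":0,"tx":-0.015,"ty":0.032,"tz":0.197,"gripper":0.085},{"rx":45,"ry":0,"rz":0,"tx":-0.015,"ty":0.032,"tz":0.197,"gripper":0.085},{"rx":45,"ry":0,"rz":0,"tx":-0.015,"ty":0.032,"tz":0.197,"gripper":0.085}]'

```text
clock: 23.3
tcp_pos: [0.6001, -0.0374, 0.2006]
tool_rot: [-42.2, 90.0, -150.0]
ft_force: [-0.2, -0.1, -0.3]
width: 0.0846
```

Run:
```python
from h import *
s=r.get_state();print(s['clock'],s['tcp_pos'],s['tool_rot'])
w=wcap('w9');np.savez('w9.npz',color=w['color'],cx=w['cx'],cy=w['cy'],fx=w['fx'],R=w['W'][0],t=w['W'][1])
u,v=map(int,wproj(w,(.622,-.045,.05)));print(u,v)
cv2.imwrite('pics/w9c.png',cv2.resize(w['color'][max(v-90,0):v+90,u-75:u+75,::-1],None,fx=3.3,fy=3.3,interpolation=cv2.INTER_CUBIC)); print(max(v-90,0),u-75)
goto(.479,.1237,.17,27.2)
```

```text
23.3 [ 0.60005102 -0.03737585  0.20060444] [ -42.21830496   89.96048334 -149.95152952]
301 191
101 226
q6 11 jaw -17.7 z 0.2006  d(tool) [ 0.0306 -0.1644 -0.1165] |0.204|
  rot [-4.494e+01  2.000e-02  4.000e-02] q6 ~ -16
  rot [ 1.3506e+02  5.0000e-02 -2.0000e-02] q6 ~ 164
```

View pics/w9c.png

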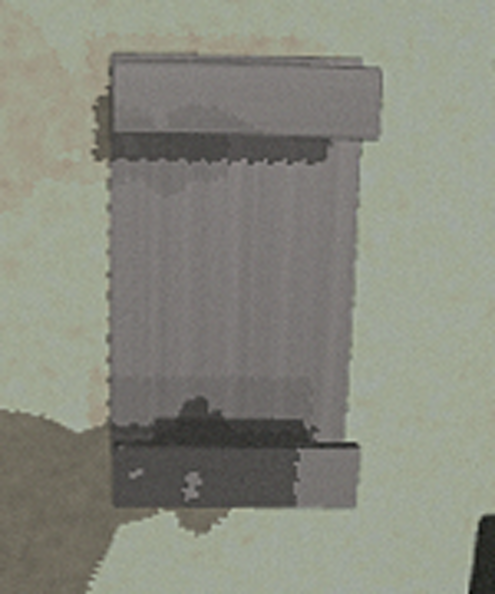

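The upper rail is at (113,65), (382,69), (379,139), (114,133) and the lower rail at (112,445), (358,445), (357,507), (112,507), in zoomed pixels.

Run:
```python
from h import *
d=np.load('w9.npz'); w=dict(cx=d['cx'],cy=d['cy'],fx=d['fx'],W=(d['R'],d['t']))
f=lambda q: wonz(w,226+(q[0]+.5)/3.3-.5,101+(q[1]+.5)/3.3-.5,.05)[:2]*1000
U=np.array([f(q) for q in [(113,65),(382,69),(379,139),(114,133)]]);L=np.array([f(q) for q in [(112,445),(358,445),(357,507),(112,507)]])
for Q in(U,L): print(Q.mean(0).round(1),np.linalg.norm(Q-np.roll(Q,1,0),axis=1).round(1))
dd=U.mean(0)-L.mean(0); print('centre',((U+L).mean(0)/2).round(1),np.linalg.norm(dd),np.degrees(np.arctan2(dd[1],dd[0])))
```

```text
[637.8   9. ] [18.6 73.3 19.4 72.8]
[602.6 -95.2] [20.1 72.7 20.3 74.1]
centre [620.2 -43.1] 109.99300280072748 71.33437806017245
```

Request:
play_rows --increments '[{"rx":-44.9,"ry":0,"rz":0,"tx":0.02,"ty":-0.164,"tz":-0.116,"gripper":0.085},{"rx":-44.9,"ry":0,"rz":0,"tx":0.02,"ty":-0.164,"tz":-0.116,"gripper":0.085},{"rx":-44.9,"ry":0,"rz":0,"tx":0.02,"ty":-0.164,"tz":-0.116,"gripper":0.085},{"rx":-44.9,"ry":0,"rz":0,"tx":0.02,"ty":-0.164,"tz":-0.116,"gripper":0.085},{"rx":-44.9,"ry":0,"rz":0,"tx":0.02,"ty":-0.164,"tz":-0.116,"gripper":0.085},{"rx":-44.9,"ry":0,"rz":0,"tx":0.03,"ty":-0.164,"tz":-0.116,"gripper":0.085},{"rx":-44.9,"ry":0,"rz":0,"tx":0.05,"ty":-0.164,"tz":-0.116,"gripper":0.085},{"rx":-44.9,"ry":0,"rz":0,"tx":0.08,"ty":-0.164,"tz":-0.116,"gripper":0.085},{"rx":-44.9,"ry":0,"rz":0,"tx":0.1,"ty":-0.164,"tz":-0.116,"gripper":0.085},{"rx":-44.9,"ry":0,"rz":0,"tx":0.1,"ty":-0.164,"tz":-0.116,"gripper":0.085}]'

```text
clock: 24.35
tcp_pos: [0.4772, 0.1229, 0.0977]
tool_rot: [-104.8, 89.6, -167.6]
ft_force: [0.7, 0.5, -0.3]
width: 0.0849
```

Run:
```python
from h import *
s=r.get_state();print(s['clock'],s['tcp_pos'],s['q'].round())
goto(.479,.1237,.012,27.2)
```

```text
24.35 [0.47724218 0.12285871 0.09773051] [ 10.   3.  96.  -0.  82. -17.]
q6 -17 jaw 27.2 z 0.0977  d(tool) [0.0857 0.0025 0.0002] |0.086|
  rot [-0.   -0.09  0.35] q6 ~ -17
  rot [1.7999e+02 5.5000e-01 1.5000e-01] q6 ~ 163
```

Request:
play_rows --increments '[{"rx":0,"ry":0,"rz":0.3,"tx":0.03,"ty":0.002,"tz":0,"gripper":0.085},{"rx":0,"ry":0,"rz":0.3,"tx":0.06,"ty":0.002,"tz":0,"gripper":0.085},{"rx":0,"ry":0,"rz":0.3,"tx":0.078,"ty":0.002,"tz":0,"gripper":0.085},{"rx":0,"ry":0,"rz":0.3,"tx":0.085,"ty":0.002,"tz":0,"gripper":0.085},{"rx":0,"ry":0,"rz":0.3,"tx":0.085,"ty":0.002,"tz":0,"gripper":0.085},{"rx":0,"ry":0,"rz":0.3,"tx":0.085,"ty":0.002,"tz":0,"gripper":0.06},{"rx":0,"ry":0,"rz":0.3,"tx":0.085,"ty":0.002,"tz":0,"gripper":0.04},{"rx":0,"ry":0,"rz":0.3,"tx":0.085,"ty":0.002,"tz":0,"gripper":0.04},{"rx":0,"ry":0,"rz":0.3,"tx":0.085,"ty":0.002,"tz":0,"gripper":0.04},{"rx":0,"ry":0,"rz":0.3,"tx":0.085,"ty":0.002,"tz":0,"gripper":0.04},{"rx":0,"ry":0,"rz":0.3,"tx":0.085,"ty":0.002,"tz":0,"gripper":0.04}]' --newtons 50

```text
clock: 25.45
tcp_pos: [0.4796, 0.1238, 0.0147]
tool_rot: [107.8, 89.9, 45.0]
ft_force: [-1.4, -1.2, 6.8]
width: 0.0653
```

Run:
```python
from h import *
s=r.get_state();print(s['clock'],s['tcp_pos'],s['width'],s['ft_force'])
```

```text
25.45 [0.47962641 0.12378099 0.01472548] 0.06532822951635488 [-1.41947575 -1.15875612  6.79833262]
```

Request:
play_rows --increments '[{"rx":0,"ry":0,"rz":0,"tx":-0.01,"ty":0,"tz":0,"gripper":0.04},{"rx":0,"ry":0,"rz":0,"tx":-0.03,"ty":0,"tz":0,"gripper":0.04},{"rx":0,"ry":0,"rz":0,"tx":-0.06,"ty":0,"tz":0,"gripper":0.04},{"rx":0,"ry":0,"rz":0,"tx":-0.1,"ty":0,"tz":0,"gripper":0.04},{"rx":0,"ry":0,"rz":0,"tx":-0.13,"ty":0,"tz":0,"gripper":0.04},{"rx":0,"ry":0,"rz":0,"tx":-0.14,"ty":0,"tz":0,"gripper":0.04},{"rx":0,"ry":0,"rz":0,"tx":-0.14,"ty":0,"tz":0,"gripper":0.04},{"rx":0,"ry":0,"rz":0,"tx":-0.14,"ty":0,"tz":0,"gripper":0.04}]'

```text
clock: 26.25
tcp_pos: [0.4786, 0.1234, 0.1529]
tool_rot: [-148.8, 89.9, 148.4]
ft_force: [-0.0, -0.2, -4.1]
width: 0.0655
```

```bash
cat >> h.py <<'E'
def edge(dz,f):
    """front lid edge of a held tub: tool-frame points for strong row edges; dz = rim height above TCP"""
    s,p,M=pose(); w=wcap(f); g=cv2.GaussianBlur(w['color'],(5,3),0).astype(int)
    for u in (215,240,310,335):
        P=lambda v:(M.T@(wonz(w,u,v,p[2]+dz)-p))
        lo=[v for v in range(20,200) if abs(g[v-2,u]-g[v+2,u]).sum()>45][:8]
        print(u,[(v,round(P(v)[2]*1000,1)) for v in lo])
E
python3 - <<'E'
from h import *
s=r.get_state();print(s['clock'],s['tcp_pos'],s['width'],s['ft_force'])
edge(.053-.0147,'w10')
goto(.621,-.044,.17,-18.1)
E
```

```text
26.25 [0.4785726  0.12344721 0.15285857] 0.06548276129167366 [-0.04981253 -0.20911653 -4.14507707]
215 [(125, np.float64(-68.4)), (126, np.float64(-68.0)), (127, np.float64(-67.7)), (128, np.float64(-67.4)), (129, np.float64(-67.1)), (131, np.float64(-66.4)), (132, np.float64(-66.1)), (133, np.float64(-65.8))]
240 [(125, np.float64(-68.1)), (126, np.float64(-67.8)), (127, np.float64(-67.5)), (128, np.float64(-67.2)), (129, np.float64(-66.9)), (130, np.float64(-66.5)), (131, np.float64(-66.2)), (132, np.float64(-65.9))]
310 [(125, np.float64(-68.1)), (126, np.float64(-67.8)), (127, np.float64(-67.5)), (128, np.float64(-67.1)), (129, np.float64(-66.8)), (130, np.float64(-66.5)), (131, np.float64(-66.2)), (132, np.float64(-65.9))]
335 [(125, np.float64(-68.3)), (126, np.float64(-68.0)), (127, np.float64(-67.6)), (128, np.float64(-67.3)), (129, np.float64(-67.0)), (131, np.float64(-66.3)), (132, np.float64(-66.0)), (133, np.float64(-65.7))]
q6 -17 jaw 27.2 z 0.1524  d(tool) [-0.0181  0.0503  0.2141] |0.221|
  rot [45.29 -0.05  0.14] q6 ~ 10
  rot [-1.3471e+02 -1.8000e-01 -6.0000e-02] q6 ~ -170
```

View pics/w10.png

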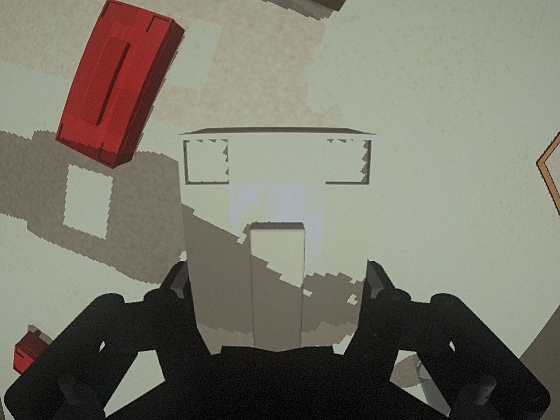

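The tub is held level and centred, with its front edge at row 133, within 0.6 mm of the hand centre. I'll carry it over the stand.

Request:
play_rows --increments '[{"rx":45.5,"ry":0,"rz":0.1,"tx":-0.02,"ty":0.05,"tz":0.214,"gripper":0.04},{"rx":45.5,"ry":0,"rz":0.1,"tx":-0.02,"ty":0.05,"tz":0.214,"gripper":0.04},{"rx":45.5,"ry":0,"rz":0.1,"tx":-0.02,"ty":0.05,"tz":0.214,"gripper":0.04},{"rx":45.5,"ry":0,"rz":0.1,"tx":-0.02,"ty":0.05,"tz":0.214,"gripper":0.04},{"rx":45.5,"ry":0,"rz":0.1,"tx":-0.02,"ty":0.05,"tz":0.214,"gripper":0.04},{"rx":45.5,"ry":0,"rz":0.1,"tx":-0.02,"ty":0.05,"tz":0.214,"gripper":0.04},{"rx":45.5,"ry":0,"rz":0.1,"tx":-0.02,"ty":0.05,"tz":0.214,"gripper":0.04},{"rx":45.5,"ry":0,"rz":0.1,"tx":-0.02,"ty":0.05,"tz":0.214,"gripper":0.04},{"rx":45.5,"ry":0,"rz":0.1,"tx":-0.02,"ty":0.05,"tz":0.214,"gripper":0.04},{"rx":45.5,"ry":0,"rz":0.1,"tx":-0.02,"ty":0.05,"tz":0.214,"gripper":0.04}]'

```text
clock: 27.3
tcp_pos: [0.6204, -0.0436, 0.1718]
tool_rot: [-110.2, 89.9, 141.5]
ft_force: [-0.1, -0.1, -4.6]
width: 0.0652
```

Run:
```python
from h import *
s=r.get_state();print(s['clock'],s['tcp_pos'],s['width'],s['ft_force'])
goto(.6204,-.0438,.066,-18.3)
c=dict(np.load('top1.npz'));print('tumbler',onz(c,281,119,0))
```

```text
27.3 [ 0.62043857 -0.04355197  0.17175791] 0.06522919139598801 [-0.13858782 -0.1492392  -4.61426719]
q6 11 jaw -18.2 z 0.1718  d(tool) [0.1058 0.0002 0.0003] |0.106|
  rot [ 0.08 -0.03  0.08] q6 ~ 11
  rot [-1.7992e+02 -1.2000e-01 -5.0000e-02] q6 ~ -169
tumbler [0.7822738  0.00479831 0.        ]
```

Request:
play_rows --increments '[{"rx":0,"ry":0,"rz":0,"tx":0.03,"ty":0,"tz":0,"gripper":0.04},{"rx":0,"ry":0,"rz":0,"tx":0.06,"ty":0,"tz":0,"gripper":0.04},{"rx":0,"ry":0,"rz":0,"tx":0.08,"ty":0,"tz":0,"gripper":0.04},{"rx":0,"ry":0,"rz":0,"tx":0.092,"ty":0,"tz":0,"gripper":0.04},{"rx":0,"ry":0,"rz":0,"tx":0.1,"ty":0,"tz":0,"gripper":0.04},{"rx":0,"ry":0,"rz":0,"tx":0.104,"ty":0,"tz":0,"gripper":0.04},{"rx":0,"ry":0,"rz":0,"tx":0.106,"ty":0,"tz":0,"gripper":0.04},{"rx":0,"ry":0,"rz":0,"tx":0.106,"ty":0,"tz":0,"gripper":0.04},{"rx":0,"ry":0,"rz":0,"tx":0.106,"ty":0,"tz":0,"gripper":0.04}]'

```text
clock: 28.2
tcp_pos: [0.6208, -0.0435, 0.0667]
tool_rot: [167.0, 90.0, 58.7]
ft_force: [-0.2, -0.4, -3.9]
width: 0.0651
```

Run:
```python
from h import *
s=r.get_state();print(s['clock'],s['tcp_pos'],s['width'],s['ft_force'])
```

```text
28.2 [ 0.62081492 -0.04353404  0.06671156] 0.0651408310281351 [-0.19789135 -0.44274153 -3.85065697]
```

Request:
play_rows --increments '[{"rx":0,"ry":0,"rz":0,"tx":0.0005,"ty":0,"tz":0,"gripper":0.04},{"rx":0,"ry":0,"rz":0,"tx":0.001,"ty":0,"tz":0,"gripper":0.04},{"rx":0,"ry":0,"rz":0,"tx":0.0015,"ty":0,"tz":0,"gripper":0.04},{"rx":0,"ry":0,"rz":0,"tx":0.002,"ty":0,"tz":0,"gripper":0.04},{"rx":0,"ry":0,"rz":0,"tx":0.002,"ty":0,"tz":0,"gripper":0.04}]'

```text
clock: 28.7
tcp_pos: [0.6208, -0.0436, 0.0648]
tool_rot: [162.5, 90.0, 54.3]
ft_force: [-1.0, -0.3, -2.4]
width: 0.0654
```

Run:
```python
from h import *
s=r.get_state();print(s['clock'],s['tcp_pos'],s['width'],s['ft_force'])
```

```text
28.7 [ 0.62082654 -0.04355958  0.06483393] 0.06537206938754847 [-1.01048858 -0.28058639 -2.44454506]
```

Request:
play_rows --increments '[{"rx":0,"ry":0,"rz":0,"tx":0,"ty":0,"tz":0,"gripper":0.085},{"rx":0,"ry":0,"rz":0,"tx":0,"ty":0,"tz":0,"gripper":0.085},{"rx":0,"ry":0,"rz":0,"tx":0,"ty":0,"tz":0,"gripper":0.085},{"rx":0,"ry":0,"rz":0,"tx":0,"ty":0,"tz":0,"gripper":0.085},{"rx":0,"ry":0,"rz":0,"tx":-0.03,"ty":0,"tz":0,"gripper":0.085},{"rx":0,"ry":0,"rz":0,"tx":-0.08,"ty":0,"tz":0,"gripper":0.085},{"rx":0,"ry":0,"rz":0,"tx":-0.13,"ty":0,"tz":0,"gripper":0.085},{"rx":0,"ry":0,"rz":0,"tx":-0.15,"ty":0,"tz":0,"gripper":0.085},{"rx":0,"ry":0,"rz":0,"tx":-0.15,"ty":0,"tz":0,"gripper":0.085},{"rx":0,"ry":0,"rz":0,"tx":-0.15,"ty":0,"tz":0,"gripper":0.085}]'

```text
clock: 29.7
tcp_pos: [0.6207, -0.0436, 0.2145]
tool_rot: [166.6, 90.0, 58.4]
ft_force: [0.2, 0.1, -0.1]
width: 0.0849
```

Run:
```python
from h import *
s=r.get_state();print(s['clock'],s['tcp_pos'],s['width'])
w=wcap('w11'); f=cv2.bilateralFilter(w['color'],5,25,3); w2=dict(w,color=f)
u,v=map(int,wproj(w,(.6205,-.0435,.103)));print(u,v)
for t in (14,18,22): print(box(w2,(u-75,max(v-120,0),u+75,v+140),lambda h:(h[...,1]<t)&(h[...,2]>100),.103))
cs=r.capture('side'); u3,v3=map(int,proj(cs,(.62,-.044,.07)));print(u3,v3)
a=cv2.resize(cs['color'][v3-55:v3+55,u3-55:u3+55],(400,400),interpolation=cv2.INTER_CUBIC)
v0=max(v-130,0); b=cv2.resize(w['color'][v0:v0+280,u-140:u+140],(400,400),interpolation=cv2.INTER_CUBIC); print(u-140,v0)
cv2.imwrite('pics/w11b.png',np.hstack([a,b])[:,:,::-1])
```

```text
29.7 [ 0.62068456 -0.04360206  0.21447829] 0.08488657254398527
276 203
[629.4 -29.4 101.6  57.   70.7]
[626.1 -29.  102.3  66.6  72. ]
[628.4 -28.9 102.8  74.2  73.9]
237 194
136 73
```

View pics/w11b.png

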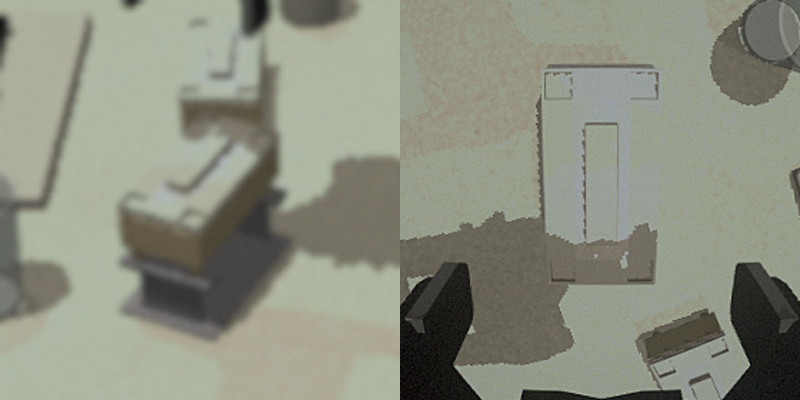

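The tub sits level and square across both rails. Its lid corners are at (142,67), (260,69), (255,283), (146,283) in the right panel.

Run:
```python
from h import *
w=wcap(None)
P=np.array([wonz(w,136+q[0]*.7,73+q[1]*.7,.103)[:2]*1000 for q in [(142,67),(260,69),(255,283),(146,283)]])
print(P.mean(0).round(1),np.linalg.norm(P-np.roll(P,1,0),axis=1).round(1)); d=P[0]+P[1]-P[2]-P[3]; print(np.degrees(np.arctan2(d[1],d[0])))
goto(.4148,.3557,.2,6.1)
```

```text
[620.6 -41. ] [128.5  63.5 127.3  66.7]
71.58417587143323
q6 11 jaw -18.2 z 0.2126  d(tool) [ 0.0137 -0.3198 -0.3151] |0.449|
  rot [-24.32  -0.05   0.19] q6 ~ 31
  rot [1.5568e+02 2.6000e-01 6.0000e-02] q6 ~ 211
```

Request:
play_rows --increments '[{"rx":-24.3,"ry":0,"rz":0.2,"tx":0,"ty":-0.32,"tz":-0.315,"gripper":0.085},{"rx":-24.3,"ry":0,"rz":0.2,"tx":0,"ty":-0.32,"tz":-0.315,"gripper":0.085},{"rx":-24.3,"ry":0,"rz":0.2,"tx":0,"ty":-0.32,"tz":-0.315,"gripper":0.085},{"rx":-24.3,"ry":0,"rz":0.2,"tx":0,"ty":-0.32,"tz":-0.315,"gripper":0.085},{"rx":-24.3,"ry":0,"rz":0.2,"tx":0,"ty":-0.32,"tz":-0.315,"gripper":0.085},{"rx":-24.3,"ry":0,"rz":0.2,"tx":0,"ty":-0.32,"tz":-0.315,"gripper":0.085},{"rx":-24.3,"ry":0,"rz":0.2,"tx":0,"ty":-0.32,"tz":-0.315,"gripper":0.085},{"rx":-24.3,"ry":0,"rz":0.2,"tx":0,"ty":-0.32,"tz":-0.315,"gripper":0.085},{"rx":-24.3,"ry":0,"rz":0.2,"tx":0,"ty":-0.32,"tz":-0.315,"gripper":0.085},{"rx":-24.3,"ry":0,"rz":0.2,"tx":0,"ty":-0.32,"tz":-0.315,"gripper":0.085},{"rx":-24.3,"ry":0,"rz":0.2,"tx":0.03,"ty":-0.32,"tz":-0.315,"gripper":0.085},{"rx":-24.3,"ry":0,"rz":0.2,"tx":0.03,"ty":-0.32,"tz":-0.315,"gripper":0.085},{"rx":-24.3,"ry":0,"rz":0.2,"tx":0.03,"ty":-0.32,"tz":-0.315,"gripper":0.085}]'

```text
clock: 31.15
tcp_pos: [0.4144, 0.3549, 0.1828]
tool_rot: [-68.8, 89.9, -152.7]
ft_force: [-0.0, -0.1, 0.4]
width: 0.0849
```

Run:
```python
from h import *
s=r.get_state();print(s['clock'],s['tcp_pos'],s['width'])
w=wcap('w12'); w['color']=cv2.bilateralFilter(w['color'],5,25,3)
u,v=map(int,wproj(w,(.4148,.3557,.053)));print(u,v)
for t in (16,18,20,22): print(box(w,(u-75,max(v-110,0),u+75,v+125),lambda h:(h[...,1]<t)&(h[...,2]>100),.053))
c=r.capture('top'); c['color']=cv2.bilateralFilter(c['color'],5,25,3)
print('stack',box(c,(265,130,335,205),WHITE,.103),'iced',box(c,(350,130,425,195),WHITE,.053))
goto(.4148,.3557,.013,6.1)
```

```text
31.15 [0.41439428 0.35492933 0.18278692] 0.0848940155823312
276 195
[411.4 366.6  73.5  65.4 -85.2]
[413.1 349.8 108.   65.9 -84.5]
[413.6 347.4 113.3  66.3 -83.9]
[414.9 355.5 130.2  71.  -84.4]
stack [624.2 -43.1 132.5  67.5  71.9] iced [ 648.8 -275.4  128.3   65.9  -83.7]
q6 31 jaw 6.0 z 0.1847  d(tool) [ 1.717e-01 -5.000e-04 -1.000e-04] |0.172|
  rot [-0.08 -0.07 -0.07] q6 ~ 31
  rot [ 1.7992e+02 -1.1000e-01  1.1000e-01] q6 ~ 211
```

Request:
play_rows --increments '[{"rx":0,"ry":0,"rz":0,"tx":0.05,"ty":-0.001,"tz":0,"gripper":0.085},{"rx":0,"ry":0,"rz":0,"tx":0.09,"ty":-0.001,"tz":0,"gripper":0.085},{"rx":0,"ry":0,"rz":0,"tx":0.13,"ty":-0.001,"tz":0,"gripper":0.085},{"rx":0,"ry":0,"rz":0,"tx":0.155,"ty":-0.001,"tz":0,"gripper":0.085},{"rx":0,"ry":0,"rz":0,"tx":0.167,"ty":-0.001,"tz":0,"gripper":0.085},{"rx":0,"ry":0,"rz":0,"tx":0.171,"ty":-0.001,"tz":0,"gripper":0.085},{"rx":0,"ry":0,"rz":0,"tx":0.171,"ty":-0.001,"tz":0,"gripper":0.085},{"rx":0,"ry":0,"rz":0,"tx":0.171,"ty":-0.001,"tz":0,"gripper":0.06},{"rx":0,"ry":0,"rz":0,"tx":0.171,"ty":-0.001,"tz":0,"gripper":0.04},{"rx":0,"ry":0,"rz":0,"tx":0.171,"ty":-0.001,"tz":0,"gripper":0.04},{"rx":0,"ry":0,"rz":0,"tx":0.171,"ty":-0.001,"tz":0,"gripper":0.04},{"rx":0,"ry":0,"rz":0,"tx":0.171,"ty":-0.001,"tz":0,"gripper":0.04},{"rx":0,"ry":0,"rz":0,"tx":0.171,"ty":-0.001,"tz":0,"gripper":0.04}]' --newtons 50

```text
clock: 32.55
tcp_pos: [0.4153, 0.3563, 0.0158]
tool_rot: [126.6, 89.7, 42.6]
ft_force: [-1.2, -0.3, 6.8]
width: 0.0652
```

Request:
play_rows --increments '[{"rx":0,"ry":0,"rz":0,"tx":-0.01,"ty":0,"tz":0,"gripper":0.04},{"rx":0,"ry":0,"rz":0,"tx":-0.03,"ty":0,"tz":0,"gripper":0.04},{"rx":0,"ry":0,"rz":0,"tx":-0.06,"ty":0,"tz":0,"gripper":0.04},{"rx":0,"ry":0,"rz":0,"tx":-0.1,"ty":0,"tz":0,"gripper":0.04},{"rx":0,"ry":0,"rz":0,"tx":-0.15,"ty":0,"tz":0,"gripper":0.04},{"rx":0,"ry":0,"rz":0,"tx":-0.19,"ty":0,"tz":0,"gripper":0.04},{"rx":0,"ry":0,"rz":0,"tx":-0.2,"ty":0,"tz":0,"gripper":0.04},{"rx":0,"ry":0,"rz":0,"tx":-0.2,"ty":0,"tz":0,"gripper":0.04},{"rx":0,"ry":0,"rz":0,"tx":-0.2,"ty":0,"tz":0,"gripper":0.04}]'

```text
clock: 33.45
tcp_pos: [0.414, 0.3552, 0.2137]
tool_rot: [135.0, 89.9, 51.0]
ft_force: [-0.2, -0.4, -2.2]
width: 0.0653
```

Run:
```python
from h import *
s=r.get_state();print(s['clock'],s['tcp_pos'],s['width'],s['ft_force'])
edge(.038,'w13')
goto(.6208,-.0434,.215,-18.2)
g=cv2.imread('pics/w13.png').astype(int)
for u in (220,250,300,330): print(u,[int(g[v,u-2:u+3].mean()) for v in range(120,146)])
g=cv2.imread('pics/w10.png').astype(int); print('ref w10')
for u in (220,250,300,330): print(u,[int(g[v,u-2:u+3].mean()) for v in range(120,146)])
```

```text
33.45 [0.4139786  0.35518605 0.21369299] 0.06526159479143229 [-0.23124293 -0.41053419 -2.16100551]
215 [(130, np.float64(-67.1)), (131, np.float64(-66.7)), (132, np.float64(-66.4)), (133, np.float64(-66.1)), (134, np.float64(-65.8)), (136, np.float64(-65.1)), (137, np.float64(-64.8)), (138, np.float64(-64.5))]
240 [(130, np.float64(-66.9)), (131, np.float64(-66.5)), (132, np.float64(-66.2)), (133, np.float64(-65.9)), (134, np.float64(-65.6)), (136, np.float64(-64.9)), (137, np.float64(-64.6)), (138, np.float64(-64.3))]
310 [(130, np.float64(-66.8)), (131, np.float64(-66.5)), (132, np.float64(-66.2)), (133, np.float64(-65.9)), (134, np.float64(-65.5)), (136, np.float64(-64.9)), (137, np.float64(-64.6)), (138, np.float64(-64.2))]
335 [(130, np.float64(-67.0)), (131, np.float64(-66.7)), (132, np.float64(-66.3)), (133, np.float64(-66.0)), (134, np.float64(-65.7)), (136, np.float64(-65.0)), (137, np.float64(-64.7)), (138, np.float64(-64.4))]
q6 31 jaw 6.0 z 0.2131  d(tool) [-0.0022  0.1641  0.418 ] |0.449|
  rot [ 2.422e+01 -4.000e-02 -1.000e-02] q6 ~ 10
  rot [-1.5578e+02  1.0000e-02 -6.
[... 364 characters left out ...]
84, 125, 162, 163, 161, 161, 161, 161, 161]
330 [153, 156, 159, 159, 158, 159, 158, 158, 158, 159, 161, 167, 128, 76, 73, 77, 73, 83, 90, 153, 169, 167, 164, 167, 163, 134]
ref w10
220 [157, 157, 159, 159, 158, 161, 163, 147, 78, 71, 75, 81, 90, 163, 169, 166, 166, 167, 169, 143, 164, 169, 166, 166, 166, 164]
250 [160, 162, 160, 161, 161, 162, 173, 83, 71, 74, 75, 85, 126, 176, 169, 167, 166, 167, 168, 167, 167, 167, 166, 167, 166, 167]
300 [159, 160, 161, 159, 160, 161, 172, 85, 70, 75, 73, 80, 129, 177, 169, 168, 167, 168, 170, 168, 167, 168, 170, 168, 167, 170]
330 [164, 165, 162, 162, 162, 160, 163, 141, 77, 72, 71, 77, 90, 171, 173, 169, 169, 171, 169, 108, 106, 137, 154, 172, 168, 167]
```

Request:
play_rows --increments '[{"rx":24.2,"ry":0,"rz":0,"tx":0,"ty":0.164,"tz":0.417,"gripper":0.04},{"rx":24.2,"ry":0,"rz":0,"tx":0,"ty":0.164,"tz":0.417,"gripper":0.04},{"rx":24.2,"ry":0,"rz":0,"tx":0,"ty":0.164,"tz":0.417,"gripper":0.04},{"rx":24.2,"ry":0,"rz":0,"tx":0,"ty":0.164,"tz":0.417,"gripper":0.04},{"rx":24.2,"ry":0,"rz":0,"tx":0,"ty":0.164,"tz":0.417,"gripper":0.04},{"rx":24.2,"ry":0,"rz":0,"tx":0,"ty":0.164,"tz":0.417,"gripper":0.04},{"rx":24.2,"ry":0,"rz":0,"tx":0,"ty":0.164,"tz":0.417,"gripper":0.04},{"rx":24.2,"ry":0,"rz":0,"tx":0,"ty":0.164,"tz":0.417,"gripper":0.04},{"rx":24.2,"ry":0,"rz":0,"tx":0,"ty":0.164,"tz":0.417,"gripper":0.04},{"rx":24.2,"ry":0,"rz":0,"tx":0,"ty":0.164,"tz":0.417,"gripper":0.04},{"rx":24.2,"ry":0,"rz":0,"tx":0,"ty":0.164,"tz":0.417,"gripper":0.04},{"rx":24.2,"ry":0,"rz":0,"tx":0,"ty":0.164,"tz":0.417,"gripper":0.04},{"rx":24.2,"ry":0,"rz":0,"tx":0,"ty":0.164,"tz":0.417,"gripper":0.04},{"rx":24.2,"ry":0,"rz":0,"tx":0,"ty":0.164,"tz":0.417,"gripper":0.04}]'

```text
clock: 34.9
tcp_pos: [0.6204, -0.0413, 0.2129]
tool_rot: [179.6, 89.9, 71.5]
ft_force: [0.2, -0.0, -2.4]
width: 0.0656
```

Run:
```python
from h import *
s=r.get_state();print(s['clock'],s['tcp_pos'],s['width'],s['ft_force'])
goto(.6213,-.0421,.122,-18.2)
```

```text
34.9 [ 0.62039903 -0.04126597  0.21291882] 0.06558377306436178 [ 0.16339851 -0.01992359 -2.41228576]
q6 11 jaw -18.1 z 0.2129  d(tool) [0.0909 0.0011 0.0006] |0.091|
  rot [ 0.12 -0.05 -0.  ] q6 ~ 11
  rot [-1.7988e+02  0.0000e+00 -8.0000e-02] q6 ~ -169
```

Request:
play_rows --increments '[{"rx":0.1,"ry":0,"rz":0,"tx":0.03,"ty":0.001,"tz":0.0005,"gripper":0.04},{"rx":0.1,"ry":0,"rz":0,"tx":0.055,"ty":0.001,"tz":0.0005,"gripper":0.04},{"rx":0.1,"ry":0,"rz":0,"tx":0.075,"ty":0.001,"tz":0.0005,"gripper":0.04},{"rx":0.1,"ry":0,"rz":0,"tx":0.086,"ty":0.001,"tz":0.0005,"gripper":0.04},{"rx":0.1,"ry":0,"rz":0,"tx":0.091,"ty":0.001,"tz":0.0005,"gripper":0.04},{"rx":0.1,"ry":0,"rz":0,"tx":0.091,"ty":0.001,"tz":0.0005,"gripper":0.04},{"rx":0.1,"ry":0,"rz":0,"tx":0.091,"ty":0.001,"tz":0.0005,"gripper":0.04}]'

```text
clock: 35.6
tcp_pos: [0.6219, -0.0419, 0.1234]
tool_rot: [120.5, 89.8, 12.3]
ft_force: [-0.3, -0.1, -1.3]
width: 0.0651
```

Run:
```python
from h import *
s=r.get_state();print(s['clock'],s['tcp_pos'],s['width'],s['ft_force'],s['wrist_torque'])
goto(.6213,-.0421,.115,-18.2)
```

```text
35.6 [ 0.62185225 -0.0419239   0.12343968] 0.06514214287754441 [-0.33917589 -0.07847221 -1.32115207] [ 0.02326507  0.01382958 -0.03763963]
q6 11 jaw -18.2 z 0.1234  d(tool) [ 0.0084 -0.0005  0.0004] |0.008|
  rot [ 0.03 -0.08 -0.13] q6 ~ 11
  rot [-1.7997e+02  2.1000e-01 -1.2000e-01] q6 ~ -169
```

Request:
play_rows --increments '[{"rx":0,"ry":0,"rz":0,"tx":0.002,"ty":-0.0005,"tz":0.0005,"gripper":0.04},{"rx":0,"ry":0,"rz":0,"tx":0.004,"ty":-0.0005,"tz":0.0005,"gripper":0.04},{"rx":0,"ry":0,"rz":0,"tx":0.006,"ty":-0.0005,"tz":0.0005,"gripper":0.04},{"rx":0,"ry":0,"rz":0,"tx":0.007,"ty":-0.0005,"tz":0.0005,"gripper":0.04},{"rx":0,"ry":0,"rz":0,"tx":0.007,"ty":-0.0005,"tz":0.0005,"gripper":0.04},{"rx":0,"ry":0,"rz":0,"tx":0.007,"ty":-0.0005,"tz":0.0005,"gripper":0.04}]'

```text
clock: 36.2
tcp_pos: [0.6212, -0.0423, 0.1163]
tool_rot: [121.5, 89.9, 13.3]
ft_force: [-0.0, 0.4, -2.2]
width: 0.0651
```

Run:
```python
from h import *
s=r.get_state();print(s['clock'],s['tcp_pos'],s['width'],s['ft_force'],s['wrist_torque'])
```

```text
36.2 [ 0.62120664 -0.04225083  0.11633092] 0.06508054034753463 [-0.03376647  0.36139525 -2.18802383] [ 0.0334348  -0.00487142 -0.00714861]
```

Request:
play_rows --increments '[{"rx":0,"ry":0,"rz":0,"tx":0.0005,"ty":0,"tz":0,"gripper":0.04},{"rx":0,"ry":0,"rz":0,"tx":0.001,"ty":0,"tz":0,"gripper":0.04},{"rx":0,"ry":0,"rz":0,"tx":0.0015,"ty":0,"tz":0,"gripper":0.04},{"rx":0,"ry":0,"rz":0,"tx":0.0015,"ty":0,"tz":0,"gripper":0.04}]'

```text
clock: 36.6
tcp_pos: [0.6213, -0.0422, 0.1149]
tool_rot: [121.3, 89.8, 13.1]
ft_force: [0.5, 0.7, -2.3]
width: 0.065
```

Run:
```python
from h import *
s=r.get_state();print(s['clock'],s['tcp_pos'],s['width'],s['ft_force'],s['wrist_torque'])
```

```text
36.6 [ 0.62125564 -0.04223861  0.11492718] 0.0650349173697164 [ 0.5152438   0.68331886 -2.34608856] [ 0.04571704 -0.01345808  0.00116857]
```

Still no contact, and it is well below rim level, so the feet are inside the recesses. I'll go down a little further and release.

Request:
play_rows --increments '[{"rx":0,"ry":0,"rz":0,"tx":0.0005,"ty":0,"tz":0,"gripper":0.04},{"rx":0,"ry":0,"rz":0,"tx":0.001,"ty":0,"tz":0,"gripper":0.04},{"rx":0,"ry":0,"rz":0,"tx":0.001,"ty":0,"tz":0,"gripper":0.04}]'

```text
clock: 36.9
tcp_pos: [0.6213, -0.0423, 0.1148]
tool_rot: [116.9, 89.8, 8.7]
ft_force: [-3.5, -0.3, 4.2]
width: 0.0652
```

Request:
play_rows --increments '[{"rx":0,"ry":0,"rz":0,"tx":0,"ty":0,"tz":0,"gripper":0.085},{"rx":0,"ry":0,"rz":0,"tx":0,"ty":0,"tz":0,"gripper":0.085},{"rx":0,"ry":0,"rz":0,"tx":0,"ty":0,"tz":0,"gripper":0.085},{"rx":0,"ry":0,"rz":0,"tx":0,"ty":0,"tz":0,"gripper":0.085},{"rx":0,"ry":0,"rz":0,"tx":-0.03,"ty":0,"tz":0,"gripper":0.085},{"rx":0,"ry":0,"rz":0,"tx":-0.08,"ty":0,"tz":0,"gripper":0.085},{"rx":0,"ry":0,"rz":0,"tx":-0.12,"ty":0,"tz":0,"gripper":0.085},{"rx":0,"ry":0,"rz":0,"tx":-0.14,"ty":0,"tz":0,"gripper":0.085},{"rx":0,"ry":0,"rz":0,"tx":-0.14,"ty":0,"tz":0,"gripper":0.085},{"rx":0,"ry":0,"rz":0,"tx":-0.14,"ty":0,"tz":0,"gripper":0.085}]'

```text
clock: 37.9
tcp_pos: [0.6208, -0.0423, 0.2539]
tool_rot: [121.5, 89.8, 13.4]
ft_force: [0.3, 0.3, -0.1]
width: 0.0852
```

Run:
```python
from h import *
s=r.get_state();print(s['clock'],s['tcp_pos'],s['width'],s['q'].round())
w=wcap('w14'); w['color']=cv2.bilateralFilter(w['color'],5,25,3)
u,v=map(int,wproj(w,(.6205,-.0435,.152)));print(u,v)
for t in (18,22): print(box(w,(u-80,max(v-130,0),u+80,v+140),lambda h:(h[...,1]<t)&(h[...,2]>100),.152))
goto(.645,-.2751,.2,6.3)
```

```text
37.9 [ 0.62083778 -0.04232364  0.25394836] 0.08521079729144594 [ -7.  19.  60.   0. 101.  11.]
276 208
[626.7 -26.9 101.5  65.3  70.5]
[628.4 -26.7 102.4  69.6  71.6]
q6 11 jaw -18.2 z 0.2527  d(tool) [0.0526 0.0959 0.2136] |0.240|
  rot [-2.448e+01 -5.000e-02 -2.000e-02] q6 ~ -33
  rot [ 1.5552e+02 -2.0000e-02  7.0000e-02] q6 ~ 147
```

Contact registered at the recess-floor height, and the new top tub measures the same as the first one did. Next is the iced tub.

Request:
play_rows --increments '[{"rx":-24.5,"ry":0,"rz":0,"tx":0,"ty":0.096,"tz":0.2136,"gripper":0.085},{"rx":-24.5,"ry":0,"rz":0,"tx":0,"ty":0.096,"tz":0.2136,"gripper":0.085},{"rx":-24.5,"ry":0,"rz":0,"tx":0,"ty":0.096,"tz":0.2136,"gripper":0.085},{"rx":-24.5,"ry":0,"rz":0,"tx":0,"ty":0.096,"tz":0.2136,"gripper":0.085},{"rx":-24.5,"ry":0,"rz":0,"tx":0,"ty":0.096,"tz":0.2136,"gripper":0.085},{"rx":-24.5,"ry":0,"rz":0,"tx":0.03,"ty":0.096,"tz":0.2136,"gripper":0.085},{"rx":-24.5,"ry":0,"rz":0,"tx":0.07,"ty":0.096,"tz":0.2136,"gripper":0.085},{"rx":-24.5,"ry":0,"rz":0,"tx":0.08,"ty":0.096,"tz":0.2136,"gripper":0.085},{"rx":-24.5,"ry":0,"rz":0,"tx":0.08,"ty":0.096,"tz":0.2136,"gripper":0.085},{"rx":-24.5,"ry":0,"rz":0,"tx":0.08,"ty":0.096,"tz":0.2136,"gripper":0.085}]'

```text
clock: 38.95
tcp_pos: [0.6455, -0.275, 0.174]
tool_rot: [89.3, 89.9, 5.7]
ft_force: [0.2, -0.4, -0.1]
width: 0.0851
```

Run:
```python
from h import *
s=r.get_state();print(s['clock'],s['tcp_pos'],s['width'])
w=wcap('w15'); w['color']=cv2.bilateralFilter(w['color'],5,25,3)
u,v=map(int,wproj(w,(.645,-.2751,.053)));print(u,v)
for t in (16,18,20,22): print(box(w,(u-75,max(v-110,0),u+75,v+125),lambda h:(h[...,1]<t)&(h[...,2]>100),.053))
c=r.capture('top'); c['color']=cv2.bilateralFilter(c['color'],5,25,3)
print('stack',box(c,(255,110,345,205),WHITE,.152))
goto(.6452,-.275,.009,6.3)
```

```text
38.95 [ 0.64552837 -0.27499925  0.17403684] 0.08513172796821633
274 199
[ 646.2 -262.8   72.1   67.2  -83.8]
[ 648.4 -278.6  104.3   68.4  -83.9]
[ 649.4 -283.3  115.    69.6  -84. ]
[ 651.1 -274.8  131.6   75.8  -85.3]
stack [623.9 -43.9 132.5  67.8  71.8]
q6 -32 jaw 6.4 z 0.1755  d(tool) [ 0.1664 -0.0014 -0.0005] |0.166|
  rot [ 0.05  0.08 -0.23] q6 ~ -32
  rot [-1.7995e+02  3.6000e-01  1.3000e-01] q6 ~ -212
```

The stack top measures (623.9,-43.9, 71.8°) against (624.2,-43.1, 71.9°) for the tub below, so it is seated and aligned. I'll grip the iced tub low on its walls.

Request:
play_rows --increments '[{"rx":0,"ry":0,"rz":-0.1,"tx":0.05,"ty":0,"tz":0,"gripper":0.085},{"rx":0,"ry":0,"rz":-0.1,"tx":0.09,"ty":0,"tz":0,"gripper":0.085},{"rx":0,"ry":0,"rz":-0.1,"tx":0.125,"ty":0,"tz":0,"gripper":0.085},{"rx":0,"ry":0,"rz":-0.1,"tx":0.15,"ty":0,"tz":0,"gripper":0.085},{"rx":0,"ry":0,"rz":-0.1,"tx":0.161,"ty":0,"tz":0,"gripper":0.085},{"rx":0,"ry":0,"rz":-0.1,"tx":0.165,"ty":0,"tz":0,"gripper":0.085},{"rx":0,"ry":0,"rz":-0.1,"tx":0.165,"ty":0,"tz":0,"gripper":0.085},{"rx":0,"ry":0,"rz":-0.1,"tx":0.165,"ty":0,"tz":0,"gripper":0.075},{"rx":0,"ry":0,"rz":-0.1,"tx":0.165,"ty":0,"tz":0,"gripper":0.07},{"rx":0,"ry":0,"rz":-0.1,"tx":0.165,"ty":0,"tz":0,"gripper":0.06},{"rx":0,"ry":0,"rz":-0.1,"tx":0.165,"ty":0,"tz":0,"gripper":0.04},{"rx":0,"ry":0,"rz":-0.1,"tx":0.165,"ty":0,"tz":0,"gripper":0.04},{"rx":0,"ry":0,"rz":-0.1,"tx":0.165,"ty":0,"tz":0,"gripper":0.04},{"rx":0,"ry":0,"rz":-0.1,"tx":0.165,"ty":0,"tz":0,"gripper":0.04}]' --newtons 50

```text
clock: 40.45
tcp_pos: [0.6473, -0.2759, 0.0125]
tool_rot: [52.8, 89.7, -30.8]
ft_force: [-1.6, 0.6, 5.3]
width: 0.0654
```

Run:
```python
from h import *
s=r.get_state();print(s['clock'],s['tcp_pos'],s['width'],s['ft_force'])
```

```text
40.45 [ 0.64725006 -0.27594553  0.01250739] 0.06543105840988721 [-1.62204307  0.63432527  5.30154474]
```

Request:
play_rows --increments '[{"rx":0,"ry":0,"rz":0,"tx":-0.003,"ty":0,"tz":0,"gripper":0.04},{"rx":0,"ry":0,"rz":0,"tx":-0.008,"ty":0,"tz":0,"gripper":0.04},{"rx":0,"ry":0,"rz":0,"tx":-0.016,"ty":0,"tz":0,"gripper":0.04},{"rx":0,"ry":0,"rz":0,"tx":-0.03,"ty":0,"tz":0,"gripper":0.04},{"rx":0,"ry":0,"rz":0,"tx":-0.05,"ty":0,"tz":0,"gripper":0.04},{"rx":0,"ry":0,"rz":0,"tx":-0.075,"ty":0,"tz":0,"gripper":0.04},{"rx":0,"ry":0,"rz":0,"tx":-0.1,"ty":0,"tz":0,"gripper":0.04},{"rx":0,"ry":0,"rz":0,"tx":-0.13,"ty":0,"tz":0,"gripper":0.04},{"rx":0,"ry":0,"rz":0,"tx":-0.16,"ty":0,"tz":0,"gripper":0.04},{"rx":0,"ry":0,"rz":0,"tx":-0.19,"ty":0,"tz":0,"gripper":0.04},{"rx":0,"ry":0,"rz":0,"tx":-0.215,"ty":0,"tz":0,"gripper":0.04},{"rx":0,"ry":0,"rz":0,"tx":-0.235,"ty":0,"tz":0,"gripper":0.04},{"rx":0,"ry":0,"rz":0,"tx":-0.245,"ty":0,"tz":0,"gripper":0.04},{"rx":0,"ry":0,"rz":0,"tx":-0.25,"ty":0,"tz":0,"gripper":0.04},{"rx":0,"ry":0,"rz":0,"tx":-0.25,"ty":0,"tz":0,"gripper":0.04}]'

```text
clock: 41.95
tcp_pos: [0.6462, -0.2753, 0.2626]
tool_rot: [53.3, 89.7, -30.4]
ft_force: [0.4, 0.1, -3.7]
width: 0.0656
```

Run:
```python
from h import *
s=r.get_state();print(s['clock'],s['tcp_pos'],s['width'],s['ft_force'])
edge(.042,'w16')
goto(.6208,-.0434,.255,-18.2)
g=cv2.imread('pics/w16.png').astype(int)
for u in (220,250,300,330): print(u,[int(g[v,u-2:u+3].mean()) for v in range(110,150)])
```

```text
41.95 [ 0.64615095 -0.27530553  0.26264147] 0.06561862880232135 [ 0.44200049  0.06924178 -3.74906666]
215 [(49, np.float64(-92.6)), (50, np.float64(-92.3)), (51, np.float64(-92.0)), (52, np.float64(-91.7)), (53, np.float64(-91.3)), (126, np.float64(-68.5)), (127, np.float64(-68.2)), (128, np.float64(-67.9))]
240 [(20, np.float64(-101.7)), (21, np.float64(-101.4)), (28, np.float64(-99.0)), (29, np.float64(-98.7)), (30, np.float64(-98.4)), (59, np.float64(-89.1)), (60, np.float64(-88.8)), (61, np.float64(-88.4))]
310 [(125, np.float64(-68.6)), (126, np.float64(-68.3)), (127, np.float64(-68.0)), (128, np.float64(-67.7)), (129, np.float64(-67.4)), (130, np.float64(-67.1)), (131, np.float64(-66.7)), (132, np.float64(-66.4))]
335 [(126, np.float64(-68.5)), (127, np.float64(-68.1)), (128, np.float64(-67.8)), (129, np.float64(-67.5)), (130, np.float64(-67.2)), (132, np.float64(-66.6)), (133, np.float64(-66.3)), (134, np.float64(-66.0))]
q6 -32 jaw 6.3 z 0.2616  d(tool) [ 0.0061  0.0005 -0.2332] |0.233|
  rot [24.54  0.1  -0.2 ] q6 ~ 11
  rot [-1.5546e+02  2.7000e-01  1.3000e-01] q6 ~ -169
220 [156, 158, 158, 159, 157, 156, 155, 155, 153, 155, 156, 157, 157, 157, 156, 153, 152, 155, 133, 68, 77, 79, 70, 86, 117, 162, 164, 160, 162, 161, 161, 162, 160, 160, 164, 161, 163, 163, 162, 163]
250 [156, 154, 155, 157, 157, 157, 157, 154, 154, 154, 154, 155, 155, 158, 157, 156, 159, 172, 64, 75, 79, 75, 77, 98, 144, 167, 163, 162, 161, 162, 162, 162, 163, 162, 162, 162, 161, 162, 161, 163]
300 [161, 162, 160, 161, 161, 162, 161, 162, 162, 161, 162, 162, 162, 161, 160, 162, 165, 173, 62, 77, 78, 76, 78, 101, 147, 167, 163, 163, 162, 163, 161, 163, 163, 162, 162, 162, 162, 163, 163, 161]
330 [159, 161, 162, 160, 159, 159, 163, 161, 161, 161, 162, 161, 162, 162, 158, 161, 161, 169, 129, 67, 72, 77, 67, 87, 120, 170, 164, 163, 162, 163, 163, 162, 161, 163, 162, 163, 162, 162, 162, 163]
```

Run:
```python
from h import *
s,p,M=pose(); w=wcap(None)
for n,v,dz in (('w10',132,.0383),('w13',137.9,.0372),('w16',133.8,.0405)): print(n,(M.T@(wonz(w,275,v,p[2]+dz)-p)).round(4))
```

```text
w10 [-0.0385  0.0002 -0.0661]
w13 [-0.0374  0.0002 -0.0642]
w16 [-0.0407  0.0002 -0.0657]
```

Request:
play_rows --increments '[{"rx":2,"ry":0,"rz":0,"tx":0,"ty":0,"tz":-0.01,"gripper":0.04},{"rx":4,"ry":0,"rz":0,"tx":0,"ty":0,"tz":-0.03,"gripper":0.04},{"rx":6,"ry":0,"rz":0,"tx":0,"ty":0,"tz":-0.055,"gripper":0.04},{"rx":9,"ry":0,"rz":0,"tx":0,"ty":0,"tz":-0.08,"gripper":0.04},{"rx":12,"ry":0,"rz":0,"tx":0,"ty":0,"tz":-0.105,"gripper":0.04},{"rx":14,"ry":0,"rz":0,"tx":0,"ty":0,"tz":-0.13,"gripper":0.04},{"rx":17,"ry":0,"rz":0,"tx":0,"ty":0,"tz":-0.155,"gripper":0.04},{"rx":19,"ry":0,"rz":0,"tx":0,"ty":0,"tz":-0.18,"gripper":0.04},{"rx":21,"ry":0,"rz":0,"tx":0,"ty":0,"tz":-0.2,"gripper":0.04},{"rx":23,"ry":0,"rz":0,"tx":0,"ty":0,"tz":-0.215,"gripper":0.04},{"rx":24,"ry":0.1,"rz":-0.2,"tx":0,"ty":0,"tz":-0.226,"gripper":0.04},{"rx":24.5,"ry":0.1,"rz":-0.2,"tx":0,"ty":0,"tz":-0.232,"gripper":0.04},{"rx":24.5,"ry":0.1,"rz":-0.2,"tx":0,"ty":0,"tz":-0.233,"gripper":0.04},{"rx":24.5,"ry":0.1,"rz":-0.2,"tx":0,"ty":0,"tz":-0.233,"gripper":0.04}]'

```text
clock: 43.45
tcp_pos: [0.6201, -0.0439, 0.26]
tool_rot: [-85.4, 89.9, 166.4]
ft_force: [-0.1, 0.1, -2.6]
width: 0.0656
```

Run:
```python
from h import *
s=r.get_state();print(s['clock'],s['tcp_pos'],s['width'],s['ft_force'])
edge(.0405,'w17')
goto(.6208,-.0437,.168,-18.2)
```

```text
43.45 [ 0.62008523 -0.0438644   0.26004179] 0.06558048643915913 [-0.12715079  0.06524079 -2.59521691]
215 [(126, np.float64(-68.7)), (127, np.float64(-68.4)), (128, np.float64(-68.0)), (129, np.float64(-67.7)), (130, np.float64(-67.4)), (132, np.float64(-66.8)), (133, np.float64(-66.5)), (134, np.float64(-66.1))]
240 [(126, np.float64(-68.5)), (127, np.float64(-68.2)), (128, np.float64(-67.8)), (129, np.float64(-67.5)), (130, np.float64(-67.2)), (131, np.float64(-66.9)), (132, np.float64(-66.6)), (133, np.float64(-66.3))]
310 [(116, np.float64(-71.6)), (117, np.float64(-71.3)), (118, np.float64(-70.9)), (120, np.float64(-70.3)), (121, np.float64(-70.0)), (122, np.float64(-69.7)), (123, np.float64(-69.4)), (126, np.float64(-68.4))]
335 [(126, np.float64(-68.6)), (127, np.float64(-68.3)), (128, np.float64(-68.0)), (129, np.float64(-67.7)), (130, np.float64(-67.3)), (132, np.float64(-66.7)), (133, np.float64(-66.4)), (134, np.float64(-66.1))]
q6 11 jaw -18.2 z 0.2602  d(tool) [ 0.0922  0.0006 -0.0006] |0.092|
  rot [0.03 0.01 0.09] q6 ~ 11
  rot [-1.7997e+02 -1.3000e-01  1.0000e-02] q6 ~ -169
```

Request:
play_rows --increments '[{"rx":0,"ry":0,"rz":0,"tx":0.01,"ty":0.0006,"tz":-0.0005,"gripper":0.04},{"rx":0,"ry":0,"rz":0,"tx":0.03,"ty":0.0006,"tz":-0.0005,"gripper":0.04},{"rx":0,"ry":0,"rz":0,"tx":0.05,"ty":0.0006,"tz":-0.0005,"gripper":0.04},{"rx":0,"ry":0,"rz":0,"tx":0.068,"ty":0.0006,"tz":-0.0005,"gripper":0.04},{"rx":0,"ry":0,"rz":0,"tx":0.08,"ty":0.0006,"tz":-0.0005,"gripper":0.04},{"rx":0,"ry":0,"rz":0,"tx":0.088,"ty":0.0006,"tz":-0.0005,"gripper":0.04},{"rx":0,"ry":0,"rz":0,"tx":0.092,"ty":0.0006,"tz":-0.0005,"gripper":0.04},{"rx":0,"ry":0,"rz":0,"tx":0.092,"ty":0.0006,"tz":-0.0005,"gripper":0.04},{"rx":0,"ry":0,"rz":0,"tx":0.092,"ty":0.0006,"tz":-0.0005,"gripper":0.04}]'

```text
clock: 44.4
tcp_pos: [0.6211, -0.0439, 0.1692]
tool_rot: [171.0, 90.0, 62.9]
ft_force: [-0.4, -0.3, -3.4]
width: 0.0655
```

Run:
```python
from h import *
s=r.get_state();print(s['clock'],s['tcp_pos'],s['width'],s['ft_force'])
goto(.6208,-.0437,.162,-18.2)
```

```text
44.4 [ 0.62110372 -0.04388083  0.16916096] 0.06546510143905271 [-0.37189108 -0.28458034 -3.41640238]
q6 11 jaw -18.2 z 0.1692  d(tool) [ 0.0072 -0.0003 -0.0001] |0.007|
  rot [ 0.03 -0.01 -0.  ] q6 ~ 11
  rot [-1.7997e+02  0.0000e+00 -1.0000e-02] q6 ~ -169
```

Request:
play_rows --increments '[{"rx":0,"ry":0,"rz":0,"tx":0.002,"ty":0,"tz":0,"gripper":0.04},{"rx":0,"ry":0,"rz":0,"tx":0.004,"ty":0,"tz":0,"gripper":0.04},{"rx":0,"ry":0,"rz":0,"tx":0.006,"ty":0,"tz":0,"gripper":0.04},{"rx":0,"ry":0,"rz":0,"tx":0.007,"ty":0,"tz":0,"gripper":0.04},{"rx":0,"ry":0,"rz":0,"tx":0.007,"ty":0,"tz":0,"gripper":0.04}]'

```text
clock: 44.9
tcp_pos: [0.621, -0.0439, 0.1618]
tool_rot: [-91.8, 90.0, 160.1]
ft_force: [-0.9, 0.3, -4.0]
width: 0.0656
```

Run:
```python
from h import *
s=r.get_state();print(s['clock'],s['tcp_pos'],s['width'],s['ft_force'])
```

```text
44.9 [ 0.62097458 -0.04387281  0.16184866] 0.06560996546957003 [-0.93190353  0.25171222 -3.98953573]
```

No rim contact down to 0.1618 (a rim strike would come at about 0.1645), so the feet are entering the recesses. I'll lower it the last bit.

Request:
play_rows --increments '[{"rx":0,"ry":0,"rz":0,"tx":0.0005,"ty":0,"tz":0,"gripper":0.04},{"rx":0,"ry":0,"rz":0,"tx":0.001,"ty":0,"tz":0,"gripper":0.04},{"rx":0,"ry":0,"rz":0,"tx":0.0015,"ty":0,"tz":0,"gripper":0.04},{"rx":0,"ry":0,"rz":0,"tx":0.002,"ty":0,"tz":0,"gripper":0.04}]'

```text
clock: 45.3
tcp_pos: [0.6212, -0.0439, 0.1605]
tool_rot: [102.6, 90.0, -5.6]
ft_force: [-1.3, 1.2, 1.6]
width: 0.0656
```

Run:
```python
from h import *
s=r.get_state();print(s['clock'],s['tcp_pos'],s['width'],s['ft_force'])
```

```text
45.3 [ 0.62120438 -0.04386829  0.16049855] 0.06562006379423165 [-1.33689197  1.1594195   1.56608894]
```

Contact came at 0.1605, exactly the predicted seated height. I'll release and retreat.

Request:
play_rows --increments '[{"rx":0,"ry":0,"rz":0,"tx":0,"ty":0,"tz":0,"gripper":0.07},{"rx":0,"ry":0,"rz":0,"tx":0,"ty":0,"tz":0,"gripper":0.085},{"rx":0,"ry":0,"rz":0,"tx":0,"ty":0,"tz":0,"gripper":0.085},{"rx":0,"ry":0,"rz":0,"tx":0,"ty":0,"tz":0,"gripper":0.085},{"rx":0,"ry":0,"rz":0,"tx":0,"ty":0,"tz":0,"gripper":0.085},{"rx":0,"ry":0,"rz":0,"tx":-0.02,"ty":0,"tz":0,"gripper":0.085},{"rx":0,"ry":0,"rz":0,"tx":-0.05,"ty":0,"tz":0,"gripper":0.085},{"rx":0,"ry":0,"rz":0,"tx":-0.09,"ty":0,"tz":0,"gripper":0.085},{"rx":0,"ry":0,"rz":0,"tx":-0.12,"ty":0,"tz":0,"gripper":0.085},{"rx":0,"ry":0,"rz":0,"tx":-0.12,"ty":0,"tz":0,"gripper":0.085},{"rx":0,"ry":0,"rz":0,"tx":-0.12,"ty":-0.15,"tz":0.15,"gripper":0.085},{"rx":0,"ry":0,"rz":0,"tx":-0.12,"ty":-0.15,"tz":0.15,"gripper":0.085},{"rx":0,"ry":0,"rz":0,"tx":-0.12,"ty":-0.15,"tz":0.15,"gripper":0.085},{"rx":0,"ry":0,"rz":0,"tx":-0.12,"ty":-0.15,"tz":0.15,"gripper":0.085},{"rx":0,"ry":0,"rz":0,"tx":-0.12,"ty":-0.15,"tz":0.15,"gripper":0.085},{"rx":0,"ry":0,"rz":0,"tx":-0.12,"ty":-0.15,"tz":0.15,"gripper":0.085}]'

```text
clock: 46.9
tcp_pos: [0.4309, -0.1403, 0.2805]
tool_rot: [93.8, 89.9, -14.5]
ft_force: [0.1, -0.1, 0.7]
width: 0.0849
```

Run:
```python
from h import *
s=r.get_state();print(s['clock'],s['tcp_pos'],s['width'])
c=r.capture('top'); t=dict(c); t['color']=cv2.bilateralFilter(c['color'],5,25,3)
print('stack',box(t,(250,95,350,205),WHITE,.201))
cs=r.capture('side'); u,v=map(int,proj(cs,(.62,-.044,.12)));print(u,v)
a=cv2.resize(cs['color'][v-70:v+90,u-55:u+55],(412,600),interpolation=cv2.INTER_CUBIC)
b=cv2.resize(c['color'][60:300,150:420],(388,345),interpolation=cv2.INTER_CUBIC); z=np.zeros((600,388,3),np.uint8); z[:345]=b
cv2.imwrite('pics/fin.png',np.hstack([a,z])[:,:,::-1])
```

```text
46.9 [ 0.43093527 -0.14026816  0.28053325] 0.08492199004021317
stack [624.8 -42.7 134.1  68.3  71.8]
236 179
```

View pics/fin.png

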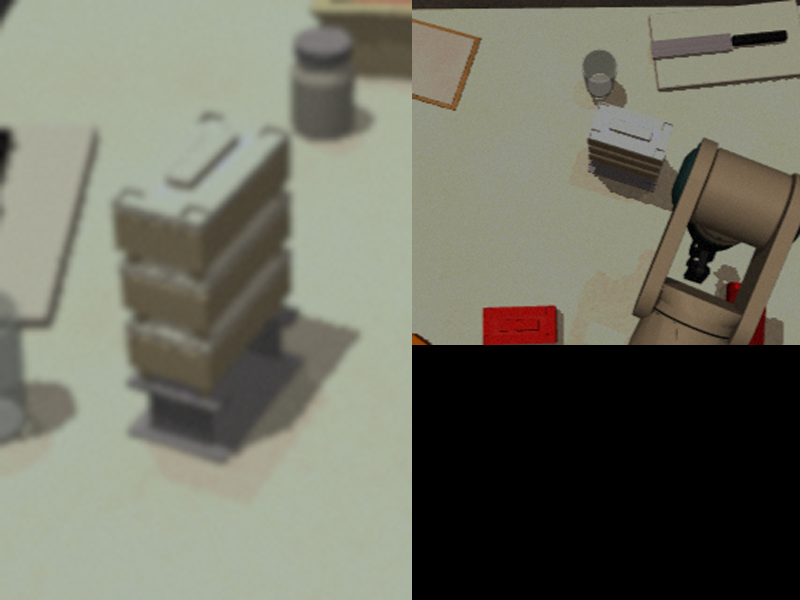

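The final view shows three level tubs in one straight stack on the stand, with the lid flush on top and the bystanders unmoved.

```bash
python3 -c "
from rig import r
print(r.finish_job())"
```

```text
the job is handed in; nothing more can be done
None
```

The job is done and handed in at about 47 s of the 200 s allowed. Both ice bricks are flat in the open tub, the lid is home on it, and the iced tub tops a straight stack of three on the stand. Only two closed tubs were present.

**Last checks:**
- **Seating:** the iced tub touched down at 0.1605 m, the height predicted for feet in the recesses. The closed tub below touched down at its predicted height too.
- **Alignment:** in the top view the three lids lie within about 1.2 mm and 0.1° of each other.
- **Final picture:** it shows three level tubs, the lid flush, and the tumbler and jar in place. The label roll is outside that crop, and I did not check it again at the end.

**Disagreements:**
- **Cameras:** the wrist and top views differed by 2–3 mm in position, which is about the calibration limit. For placing I relied mainly on the wrist view.
- **Bottom tub:** a rough wrist reading put it about 2 mm off the stand's centre along the tub's length. The arm's own position put it within about 1 mm.

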